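# Trip-test and reset the residual-current breaker of a packing bench

## Task

The bench's power unit is due for its safety test. First unhook the red test-due tag that hangs over the front sill in front of the breakers and, without dropping it, hang it by its hook over any rim of the grey parts bin; then press the yellow test button so that the big black toggle drops, and lift the toggle back up until it latches and stays up. Do not switch off the small breakers beside it, and leave everything else on the table where it is.

Things in the scene. Friction and masses are not known exactly. Their poses are not given: they have to be found in the camera images.
- power_unit: Dark grey bench power unit, fixed; 160 mm deep (x), 210 mm wide (y; round blue outlets add 9 mm each side), 224 mm high, carrying handle on top to 254 mm. Origin: centre of its underside, z up, front = its -x, turned to the robot within 0.25 rad. The breaker panel slopes up and back between side cheeks (y = +-102 mm) that stand 25 mm above it. Unit and parts bin may swap sides.
- sill_mid (a point): Middle of the power unit's sill: the level top edge of its 6 mm thick front wall, 77 mm in front of the unit's centre and 122 mm above the table, running along the unit's y. Axes as the unit's.
- breaker_panel: Sloping panel, fixed in the unit, 38 deg from horizontal. Origin: middle of its lower edge (unit x -72, z 88 mm); x up the slope (155 mm), y to the left seen from the robot, z straight out of it. In this frame, mm: white breaker block x 37..145, y -2..82, up to z 16; frame of the toggle slot x 54..116, y 3..37, up to z 21; three small breakers at y -14, -32, -50, levers up to z 29.
- rcd_lever (a joint): Big black toggle of the residual-current breaker, hinged along the panel's y. 0 rad = up and latched (leans 0.42 rad up the slope from the panel's normal); 0.84 = dropped (leans 0.42 down the slope). A spring drives it down; a catch holds it up. To latch it, lift it past 0 towards its stop at -0.06; let go, it rests at about 0. Lifting takes 1 N at first and up to 10 N past half-way, then it snaps in.
- rcd_lever_hinge (a point): Fixed point on the toggle's hinge axis, mid-width: panel x = 85, y = 20, z = 4 mm. The handle is 10 mm thick along its swing, 18 mm wide along the panel's y and reaches 44 mm from this axis.
- rcd_lever_tip (a point): Middle of the outer end of the toggle's handle, 44 mm from the hinge axis; moves with the toggle.
- test_button (a joint): Yellow round test button, 18 mm across, 42 mm to the left of the toggle seen from the robot. 0 = out, 0.009 m = fully in. It moves straight into the panel (against the panel's z) on a spring of 1.2 N rising to 3.5 N; the toggle drops at about 3 mm of travel. It also dips by itself for a moment while the toggle is being latched.
- test_button_top (a point): Middle of the test button's face: panel x = 85, y = 62, z = 30 mm when out; moves with the button.
- mcb_a (a joint): Little lever of the small breaker next to the big toggle, 34 mm to its right: 0 rad = on (up, as found), 0.76 = off; stays where it is put. Must stay on.
- mcb_b (a joint): Second small breaker, 52 mm to the right of the toggle; as mcb_a.
- mcb_c (a joint): Third small breaker, 70 mm to the right of the toggle; as mcb_a.
- due_tag: Loose red test-due tag with its own hook, 35 to 70 g; at first on the sill. Origin: in the crook of the hook, under the bridge that bears on the rim; z up, y along the rim. mm: plate 60 wide (y), x -10..-6, down to z -80; hook leg 36 wide, x 6..10, down to z -18, its end flared out to x 13 (gap 12); grip tab on top, 30 wide (y), 10 thick (x), z 4..42; bridge x -10..10, z 0..4.
- tag_bin: Grey open parts bin, fixed: 130 mm (x) by 160 mm (y), 120 mm high; walls 5 mm thick, their middles at x = +-62.5 mm and y = +-77.5 mm; plain level rim at z = 120 mm. Origin: centre of its underside, z up. A tape measure (61 mm high) and a small scanner lie in it, fixed.
- tape_dispenser: Furniture: heavy beige tape dispenser at the right, fixed, always in the same place; 188 mm long (its x), 74 mm wide (y), 99 mm high. Origin: centre of its underside.
- carton: Bystander: white and blue carton, 50 x 106 x 43 mm. Origin: centre of its underside.
- stapler: Bystander: blue stapler, 36 x 133 x 45 mm. Origin: centre of its underside.
- gel_bottle: Bystander: pump bottle of hand gel, 55 mm across, 149 mm tall, standing close to the parts bin. Origin: centre of its underside.
- vial_blue: Bystander: amber vial with a blue cap, 20 mm across, 46 mm tall. Origin: centre of its underside.
- vial_orange: Bystander: amber vial with an orange cap, 20 mm across, 46 mm tall. Origin: centre of its underside.
- marker: Bystander: white felt marker with a blue cap, 18 x 136 x 17 mm, lying. Origin: centre of its underside.
- carton_back: Bystander: second white and blue carton, 50 x 106 x 43 mm, behind the unit and the bin. Origin: centre of its underside.
- clip: Bystander: black fold-back clip, 41 x 33 x 42 mm. Origin: centre of its underside.

How it is judged (in metres and radians):
On the way, in this order (a step that is already met when the one before it is completed fails the run):
1. The red tag hangs by its hook on a rim of the grey bin, let go (((x of due_tag in the frame of tag_bin between -0.072 and -0.053 m and y of due_tag in the frame of tag_bin between -0.062 and 0.062 m) or (x of due_tag in the frame of tag_bin between 0.053 and 0.072 m and y of due_tag in the frame of tag_bin between -0.062 and 0.062 m) or (y of due_tag in the frame of tag_bin between -0.087 and -0.068 m and x of due_tag in the frame of tag_bin between -0.047 and 0.047 m) or (y of due_tag in the frame of tag_bin between 0.068 and 0.087 m and x of due_tag in the frame of tag_bin between -0.047 and 0.047 m)) and z of due_tag in the frame of tag_bin between 0.113 and 0.125 m and angle between due_tag's own z axis and vertical below 0.22 rad and contact force between due_tag and tag_bin above 0.05 N and contact force between the fingers and due_tag below 0.05 N), for 0.2 s.
2. The test button has tripped the breaker: the big toggle has dropped (value of joint rcd_lever above 0.7 rad), for 0.1 s.
3. The toggle is lifted back up (value of joint rcd_lever below 0.08 rad), for 0.2 s.
At the end, for the whole second after the job is handed in: The tag hangs still and upright (within 0.22 rad) by its hook on one of the bin's four walls: hook over the wall (within 9.5 mm), clear of the corners, at rim height (-7/+5 mm). The big toggle is up and latched (below 0.08 rad), the test button out, the small breakers on (below 0.3 rad) (((x of due_tag in the frame of tag_bin between -0.072 and -0.053 m and y of due_tag in the frame of tag_bin between -0.062 and 0.062 m) or (x of due_tag in the frame of tag_bin between 0.053 and 0.072 m and y of due_tag in the frame of tag_bin between -0.062 and 0.062 m) or (y of due_tag in the frame of tag_bin between -0.087 and -0.068 m and x of due_tag in the frame of tag_bin between -0.047 and 0.047 m) or (y of due_tag in the frame of tag_bin between 0.068 and 0.087 m and x of due_tag in the frame of tag_bin between -0.047 and 0.047 m)) and z of due_tag in the frame of tag_bin between 0.113 and 0.125 m and angle between due_tag's own z axis and vertical below 0.22 rad and contact force between due_tag and tag_bin above 0.05 N and linear speed of due_tag below 0.02 m/s and value of joint rcd_lever between -0.1 and 0.08 rad and value of joint test_button below 0.002 m and value of joint each of mcb_a, mcb_b, mcb_c below 0.3 rad); the robot touches nothing.
It fails at once if The tag is dropped (height (world z) of due_tag below 0.085 m).
It fails at once if A small breaker is switched off (value of joint any of mcb_a, mcb_b, mcb_c above 0.4 rad).
It fails at once if A bystander is moved by more than 40 mm or knocked over (distance of any of carton, stapler, gel_bottle, vial_blue, vial_orange, marker, carton_back, clip from where it was at the start of the episode above 0.04 m or angle between any of carton, stapler, gel_bottle, vial_blue, vial_orange, marker, carton_back, clip's own z axis and vertical above 0.5 rad).
It also fails if it takes over 48 s, if anything falls off the work surface, if the arm or the gripper's body presses on something with over 40 N, if the wrist force passes 120 N, or if a joint passes its speed limit or range.

## Robot

A 6-joint arm with a two-finger parallel gripper is mounted at the origin on a cart in front of the work surface, level with it; the furniture and walls round the work are solid. World frame = base frame: x ahead of the robot, y to its left, z up, the work surface at z = 0. Lengths are in m, angles in degrees, forces in N, time in s.
With the tool pointing down it reaches from about 0.375 to 0.975 m from the base axis. Payload 3.8 kg.
Tool frame: the origin (TCP) lies on the centre line of the jaws, within the pads' length; the fingertips stand 14 mm ahead of it and the grasp point (between the pads) lies 5 mm behind it; z points along the fingers, x is the direction in which the jaws open and shut, and the axes are right-handed (so a half turn about z gives the same grasp; the last joint's range is limited). The gripper opens to 85 mm and grips with 20 to 120 N. Pads are 22 mm wide; open, the fingers measure 114 mm over their backs; the gripper's body (76 mm by 85 mm) begins 54 mm behind the grasp point. The pads swing forward as they close: fully open they stand 13 mm farther back than shut.
Start: joints at [-2.114, 15.12, 91.902, -0, 72.978, -2.114], TCP at [0.675, -0, 0.212] pointing down, gripper open.
Joint ranges: [-150.88, 150.88], [-54.13, 125.18], [17.81, 147.31], [-75.09, 255.09], [0, 152.58], [-146.25, 146.25]. Speed limits (degrees/s): [147.25, 147.25, 180, 180, 180, 180].

## Interface

Orientations are given as [roll, pitch, yaw] about the fixed x, y, z axes, in that order (R = Rz(yaw) Ry(pitch) Rx(roll)).
In Python, from rig import ctrl gives the robot as it stands. The module is installed in compiled form; this text tells all that it offers.
- The arm moves only by the shell command python3 -m pendant 'ROWS' [FORCE]. ROWS is JSON, a list of rows, each an object of numbers: "dx", "dy", "dz": the shift along the tool's x, y, z in mm; "roll": the turn about the tool's z in degrees; "grip": the finger opening in mm, from 0 to 85.4. In form: [{"dx": .., "dy": .., "dz": .., "roll": .., "grip": ..}, ...]. A call has 1 to 8 rows; each row shifts and turns the commanded pose from where the row before left it, along the tool's axes as they then stand; what a row does not reach is not made up. A row lasts 1/8 s, in which the tool goes at most 62.5 mm and 10.7 degrees, less where a joint would pass 70% of its speed; a pose out of reach is approached as far as the arm can. A call is refused whole if a number of a shift passes 62.5 or a number of a turn 10.7, either way. A call with a gripper value outside its range is refused whole. The fingers move at their own pace and stop on an object; FORCE is the grip in N (left out, the last holds). Time passes only in rows, so rows that do not move let the fingers close. It gives the time, the measured TCP pose, the force and the opening at its end, in the units of the state.
- ctrl.get_state(): the state, without advancing time (a new reading comes with each control period).
- ctrl.capture(name): name is "scene" or "side" or "wrist"; returns a dict with "img" (420x560x3 uint8, red, green, blue), "vfov" (degrees; the focal length in pixels is half the picture's height over the tangent of half this angle, whatever the lens; pixels are square), "cx", "cy" (the principal point, pixels), "view" (4x4, takes a point from world to camera coordinates). Camera axes: x right, y down, z forward; pixel columns grow to the right and rows downward; lengths in m; the calibration is good to about 2 mm. A picture is of the moment at which its call begins. There is no depth.
- ctrl.hand_in(): hands the job in, once; it reports no verdict.
The state is a dict: "t": time; "joint_pos": joint angles; "qvel": joint speeds; "joint_efforts": joint torques, N m; "eef_pos": TCP position; "tool_rot": TCP orientation; "wrist_force": force on the tool from outside, world axes, zero at the start; "torque": the same for the moment, N m; "width": finger opening in m.
Only numpy, scipy, OpenCV 4.12 (cv2) and the standard library are available. Lean on these libraries where they do the work, as an engineer would, in place of code of your own. Each camera call takes 0.05 s, during which the arm holds its last target.

## Working session

There is one attempt and no reset: what is moved stays moved. The work goes in short steps, Python scripts to look and compute and a shell command to move; the robot and the scene stay as the last step left them, time stands still between calls to the robot, and variables do not carry over. Pictures are saved under pics/ and viewed, and the job is handed in when it is done.

```bash
mkdir -p pics; cat > h.py <<'E'
import numpy as np, cv2
from rig import ctrl
def cap(n,f):
    c=ctrl.capture(n); cv2.imwrite('pics/'+f+'.png',c['img'][:,:,::-1]); np.savez('pics/'+f+'.npz',**{k:np.array(c[k]) for k in c}); return c
def ld(f): 
    d=np.load('pics/'+f+'.npz'); return {k:d[k] for k in d}
def proj(c,P):
    P=np.atleast_2d(P); V=c['view']; p=P@V[:3,:3].T+V[:3,3]; f=c['img'].shape[0]/2/np.tan(np.radians(c['vfov'])/2)
    return np.c_[f*p[:,0]/p[:,2]+c['cx'],f*p[:,1]/p[:,2]+c['cy']]
def ray(c,u,v):
    V=c['view'];R=V[:3,:3];f=c['img'].shape[0]/2/np.tan(np.radians(c['vfov'])/2)
    d=R.T@np.array([(u-c['cx'])/f,(v-c['cy'])/f,1.]);o=-R.T@V[:3,3];return o,d
def onz(c,u,v,z):
    o,d=ray(c,u,v);return o+d*(z-o[2])/d[2]
E
python3 - <<'E'
from h import *
for n in ['scene','side','wrist']:
    c=cap(n,n+'0'); o,d=ray(c,280,210); print(n,c['vfov'],o.round(3),d.round(3),float(c['cx']),float(c['cy']))
print(ctrl.get_state())
E
```

```text
scene 46.31303123492454 [0.564 0.607 1.214] [-0.022 -0.462 -0.887] 281.0753673538104 217.39097030823737
side 42.9736444673044 [ 0.356 -0.909  0.877] [ 0.145  0.793 -0.592] 275.6381250456408 212.50036263929425
wrist 65.78092670095342 [0.675 0.071 0.371] [-0.022 -0.294 -0.956] 286.5911740694568 205.82151787640916
{'t': 0.15, 'joint_pos': array([-2.11317128e+00,  1.51596584e+01,  9.19617663e+01, -6.28799835e-04,
        7.29787795e+01, -2.11502217e+00]), 'qvel': array([ 0.07572294, -0.20136887, -0.24046052, -0.0430866 ,  0.01208203,
        0.01082048]), 'joint_efforts': array([-4.44535381e-04, -5.15905774e+01, -3.67958951e+01, -2.06692371e-04,
        8.09489022e-03,  2.50629785e-05]), 'eef_pos': array([6.74406164e-01, 2.84948649e-05, 2.10857466e-01]), 'tool_rot': array([-1.79996902e+02,  1.00158062e-01,  2.03819469e-03]), 'wrist_force': array([-0.01742294,  0.35423187, -0.0014319 ]), 'torque': array([-0.01090562, -0.0174007 , -0.00155938]), 'width': 0.08557917595322956}
```

View pics/scene0.png

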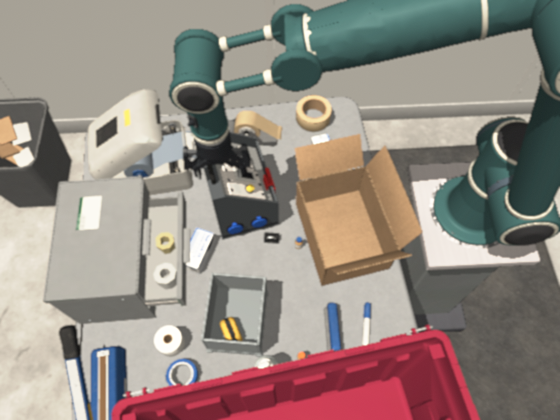

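View pics/side0.png

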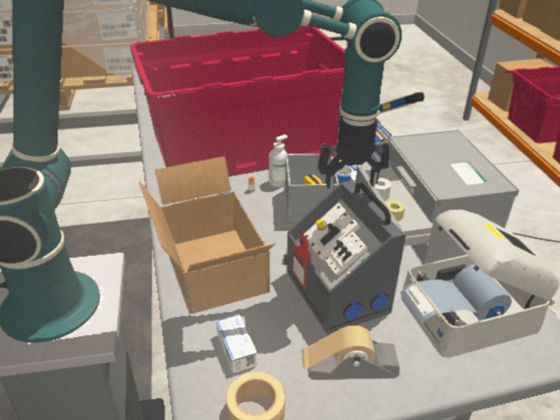

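View pics/wrist0.png

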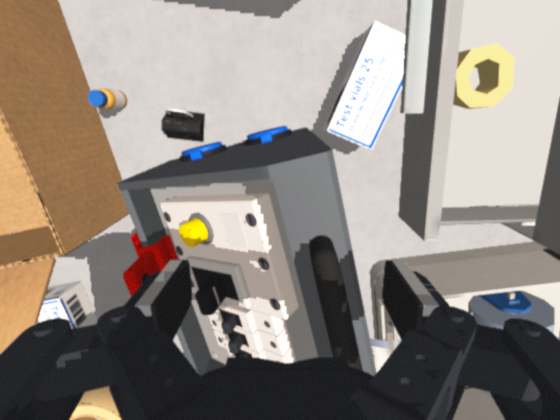

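The scene view shows the unit near (240,200), the red tag near (268,178), and the grey bin around (236,313). I'll zoom in to pick points.

```bash
python3 - <<'E'
from h import *
def crop(f,x0,y0,x1,y1,s,o):
    c=ld(f)['img'][:,:,::-1][y0:y1,x0:x1]; im=cv2.resize(c,None,fx=s,fy=s,interpolation=cv2.INTER_CUBIC)
    for i in range(x0-x0%20+20,x1,20): cv2.putText(im,str(i),((i-x0)*s,9),0,.33,(0,255,255),1); cv2.line(im,((i-x0)*s,10),((i-x0)*s,16),(0,255,255),1)
    for i in range(y0-y0%20+20,y1,20): cv2.putText(im,str(i),(0,(i-y0)*s),0,.33,(0,255,255),1); cv2.line(im,(22,(i-y0)*s),(28,(i-y0)*s),(0,255,255),1)
    cv2.imwrite('pics/'+o+'.png',im)
crop('scene0',180,140,320,260,5,'sc_unit')
crop('scene0',190,260,320,370,5,'sc_bin')
crop('side0',270,150,420,330,3,'si_unit')
crop('side0',230,120,350,240,5,'si_bin')
E
```

```text
(no output)
```

View pics/sc_unit.png

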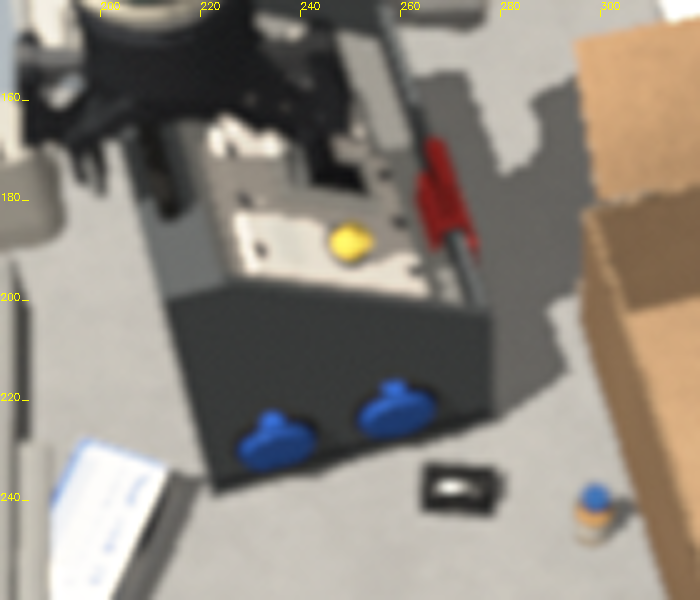

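View pics/sc_bin.png

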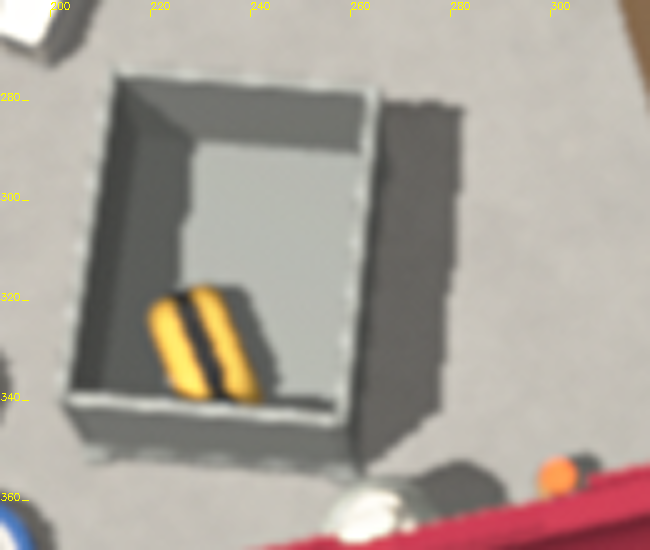

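View pics/si_unit.png

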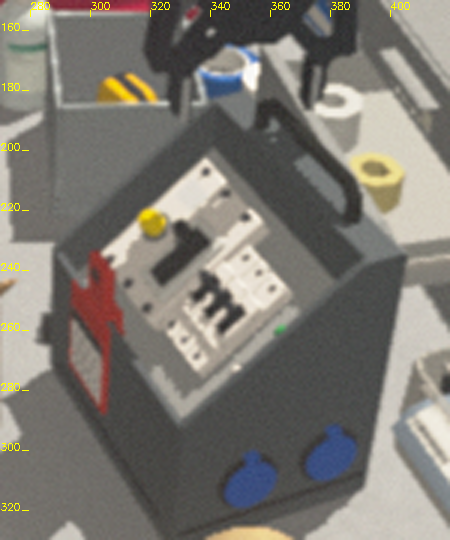

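View pics/si_bin.png

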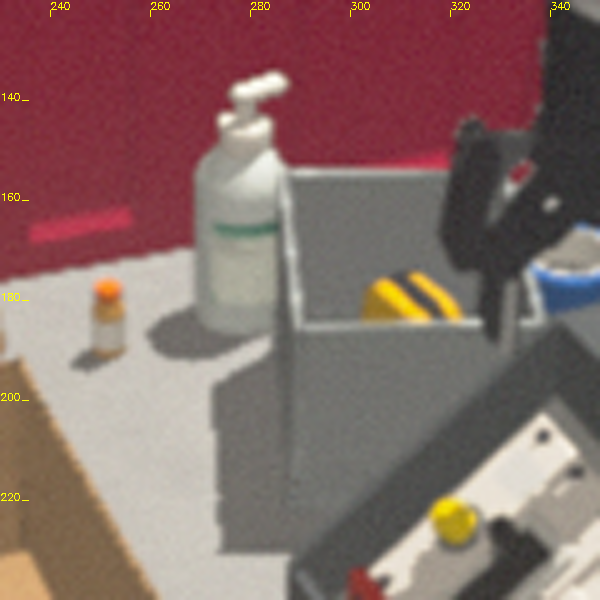

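```bash
cat > fit.py <<'E'
from h import *
from scipy.optimize import least_squares
s,c=np.sin(np.radians(38)),np.cos(np.radians(38))
def pan(x,y,z): return np.array([-.072+x*c-z*s,y,.088+x*s+z*c])
S,D,W=ld('scene0'),ld('side0'),ld('wrist0')
B=pan(.085,.062,.027)
U=[(S,(.08,.105,0),223,238.5),(S,(-.08,.105,0),278,223),(S,(.08,.105,.224),213,199.6),(S,B,250,188.6),
(D,(-.08,-.105,0),326.5,329),(D,(.08,-.105,0),391.5,310),(D,(.08,-.105,.224),405,235),(D,B,320.5,223),(W,B,194,231),(W,(.08,.105,.224),332,150)]
G=[(S,(.065,-.08,.12),213,274.6),(S,(-.065,-.08,.12),265.6,278),(S,(-.065,.08,.12),259.4,344),(S,(.065,.08,.12),203,340),
(D,(-.065,.08,.12),287.4,154.4),(D,(-.065,-.08,.12),289.4,185),(D,(.065,-.08,.12),337.4,184)]
def T(p,P):
    a=p[2];R=np.array([[np.cos(a),-np.sin(a),0],[np.sin(a),np.cos(a),0],[0,0,1]]);return np.atleast_2d(P)@R.T+[p[0],p[1],0]
if __name__=='__main__':
  for L,x0 in ((U,(.75,-.05,0)),(G,(.75,.25,0))):
    f=lambda p:np.concatenate([proj(q,T(p,P))[0]-[u,v] for q,P,u,v in L])
    r=least_squares(f,x0,loss='soft_l1'); print(r.x.round(4)); print(f(r.x).reshape(-1,2).round(1).tolist())
E
python3 fit.py
```

```text
[ 0.6428 -0.0665  0.2422]
[[-1.0, 0.5], [0.6, 0.7], [-1.5, -0.4], [0.7, -2.3], [0.1, 5.8], [-0.7, 2.4], [0.9, -1.8], [-1.7, 0.1], [-5.2, 4.3], [1.0, -1.0]]
[ 0.6533  0.2815 -0.1246]
[[-1.9, -2.3], [0.3, -1.9], [0.2, 0.6], [-1.8, 0.3], [-3.7, -1.1], [-2.2, -0.2], [0.3, -0.2]]
```

```bash
cat > ov.py <<'E'
from fit import *
def lines(im,cam,p,segs,col,s):
    for a,b in segs:
        n=20; q=proj(cam,T(p,np.linspace(a,b,n)))*s
        cv2.polylines(im,[np.round(q).astype(int)],False,col,1,cv2.LINE_AA)
def rect(z,x,y): c_=[(-x,-y,z),(x,-y,z),(x,y,z),(-x,y,z)]; return [(c_[i],c_[(i+1)%4]) for i in range(4)]
usegs=rect(0,.08,.105)+[((.08,.105,.224),(.08,-.105,.224)),((.08,.105,.224),(.08,.105,0)),((.08,-.105,.224),(.08,-.105,0)),((-.077,-.1,.122),(-.077,.1,.122)),((-.08,-.1,.122),(-.08,.1,.122)),((-.074,-.1,.122),(-.074,.1,.122))]
def pr(x0,x1,y0,y1,z): q=[pan(x0,y0,z),pan(x1,y0,z),pan(x1,y1,z),pan(x0,y1,z)]; return [(q[i],q[(i+1)%4]) for i in range(4)]
usegs+=pr(.037,.145,-.002,.082,.016)+pr(.054,.116,.003,.037,.021)
t=np.linspace(0,2*np.pi,13); cir=[pan(.085+.009*np.cos(a),.062+.009*np.sin(a),.03) for a in t]; usegs+=list(zip(cir[:-1],cir[1:]))
bsegs=rect(.12,.065,.08)+rect(.12,.06,.075)+rect(0,.065,.08)
def ov(f,pu,pb,x0,y0,x1,y1,s,o):
    cam=ld(f); im=cv2.resize(cam['img'][:,:,::-1],None,fx=s,fy=s,interpolation=cv2.INTER_CUBIC)
    if pu is not None: lines(im,cam,pu,usegs,(0,255,0),s)
    if pb is not None: lines(im,cam,pb,bsegs,(255,255,0),s)
    cv2.imwrite('pics/'+o+'.png',im[y0*s:y1*s,x0*s:x1*s])
E
python3 - <<'E'
from ov import *
pu=(.6428,-.0665,.2422);pb=(.6533,.2815,-.1246)
ov('scene0',pu,pb,180,130,320,380,3,'o1')
ov('side0',pu,pb,250,120,430,350,3,'o2')
ov('wrist0',pu,pb,0,0,560,420,1,'o3')
E
```

```text
(no output)
```

View pics/o1.png

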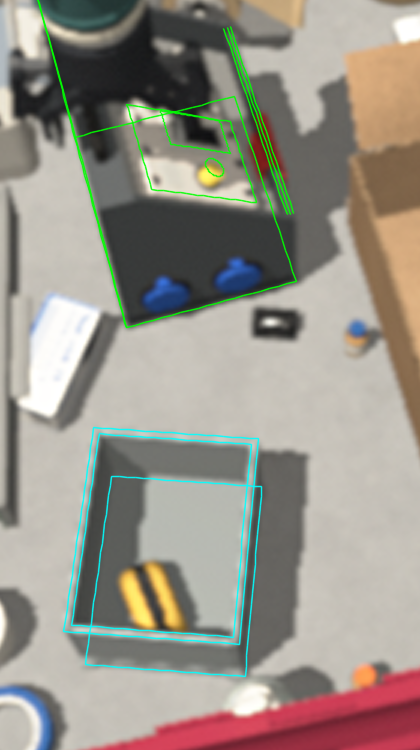

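View pics/o2.png

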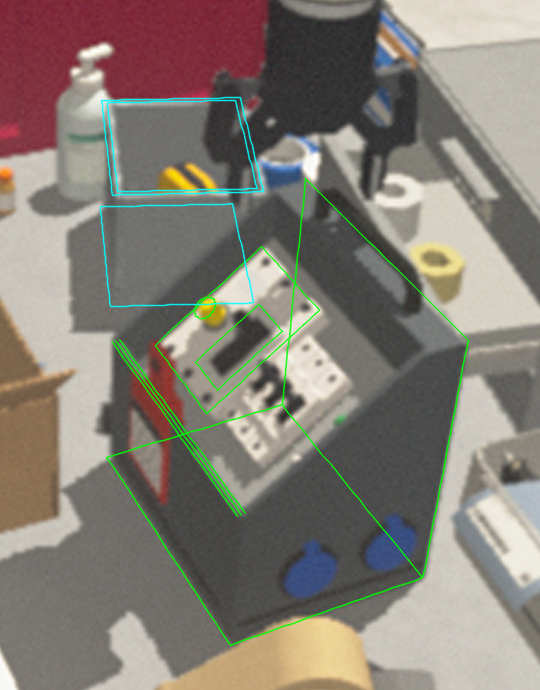

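View pics/o3.png

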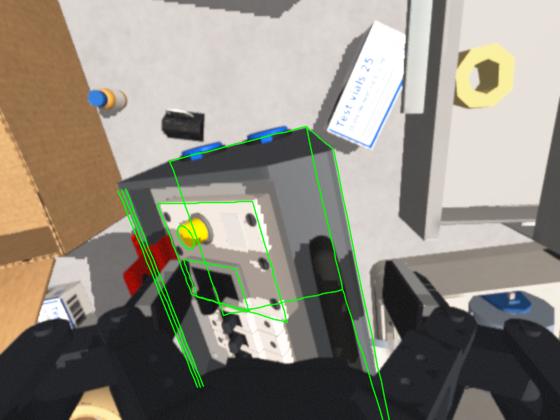

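```bash
python3 - <<'E'
from ov import *
pu=(.6428,-.0665,.2422)
for t in np.arange(0,.09,.01):
    P=T(pu,[[-.077,t,.122+.042],[-.077,t,.122]])
    print(round(t,2),proj(D,P).round(1).tolist(),proj(S,P).round(1).tolist(),proj(W,P).round(1).tolist(),P[0].round(3))
# gripper check
st=ctrl.get_state();tip=st['eef_pos']+[0,0,-.014]
for k in (S,D,W): print(proj(k,[tip+[.043,0,0.013],tip-[.043,0,-.013]]).round(1).tolist())
E
```

```text
0.0 [[308.8, 245.4], [308.0, 260.6]] [[265.3, 160.2], [265.7, 169.1]] [[144.1, 328.4], [164.5, 297.3]] [ 0.568 -0.085  0.164]
0.01 [[306.7, 242.6], [306.0, 257.7]] [[266.4, 163.4], [266.8, 172.2]] [[139.3, 317.1], [160.6, 287.4]] [ 0.566 -0.075  0.164]
0.02 [[304.6, 239.8], [303.9, 254.9]] [[267.5, 166.6], [267.9, 175.3]] [[134.3, 305.7], [156.5, 277.3]] [ 0.563 -0.066  0.164]
0.03 [[302.5, 237.0], [301.9, 252.1]] [[268.6, 169.8], [268.9, 178.5]] [[129.2, 293.9], [152.4, 267.0]] [ 0.561 -0.056  0.164]
0.04 [[300.5, 234.3], [299.9, 249.3]] [[269.7, 173.0], [270.0, 181.7]] [[124.0, 281.9], [148.2, 256.5]] [ 0.558 -0.046  0.164]
0.05 [[298.5, 231.6], [297.9, 246.6]] [[270.8, 176.3], [271.1, 184.9]] [[118.6, 269.6], [143.9, 245.8]] [ 0.556 -0.036  0.164]
0.06 [[296.5, 228.9], [295.9, 243.9]] [[271.9, 179.6], [272.2, 188.1]] [[113.2, 257.0], [139.5, 234.8]] [ 0.554 -0.027  0.164]
0.07 [[294.5, 226.3], [294.0, 241.2]] [[273.0, 182.9], [273.3, 191.3]] [[107.6, 244.1], [135.0, 223.6]] [ 0.551 -0.017  0.164]
0.08 [[292.5, 223.7], [292.1, 238.6]] [[274.2, 186.3], [274.4, 194.6]] [[101.8, 230.8], [130.5, 212.2]] [ 0.549 -0.007  0.164]
[[203.2, 182.3], [239.4, 180.7]]
[[368.0, 197.4], [329.8, 201.1]]
[[366.5, 248.7], [206.4, 248.5]]
```

```bash
python3 -m pendant '[{"dz":-50},{"dz":-45},{"dx":-45,"dy":25,"roll":-7},{"dx":-45,"dy":25,"roll":-7},{"dx":0}]'; python3 - <<'E'
from h import *
c=cap('wrist','w1');print(ctrl.get_state()['eef_pos'],ctrl.get_state()['tool_rot'])
E
```

```text
[6.74480008e-01 1.85474980e-05 2.10990983e-01] [-1.79995441e+02  8.83177582e-02 -1.07511663e-03]$[0]: bad value
```

View pics/w1.png

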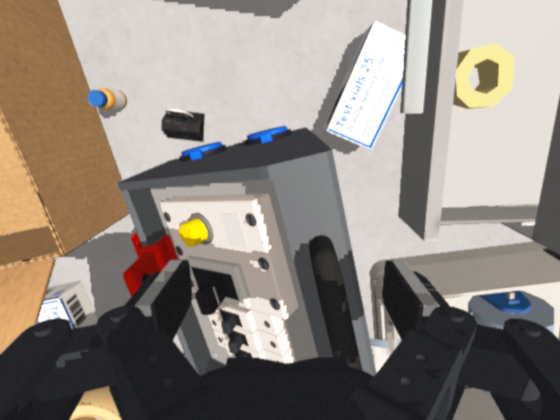

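The call was refused and the picture is unchanged; rows seem to need every key.

```bash
python3 -m pendant '[{"dx":0,"dy":0,"dz":-50,"roll":0,"grip":85},{"dx":0,"dy":0,"dz":-45,"roll":0,"grip":85},{"dx":-45,"dy":25,"dz":0,"roll":-7,"grip":85},{"dx":-45,"dy":25,"dz":0,"roll":-7,"grip":85},{"dx":0,"dy":0,"dz":0,"roll":0,"grip":85}]'; python3 - <<'E'
from h import *
c=cap('wrist','w1b');print(ctrl.get_state()['eef_pos'],ctrl.get_state()['tool_rot'])
E
```

```text
t: 0.82
eef_pos: [0.5859, -0.0568, 0.307]
tool_rot: [180.0, 0.1, 13.9]
wrist_force: [0.3, 0.3, 0.5]
width: 0.085
[ 0.58741078 -0.05597346  0.30706924] [ 1.79999894e+02 -2.77047943e-02  1.38610808e+01]
```

View pics/w1b.png

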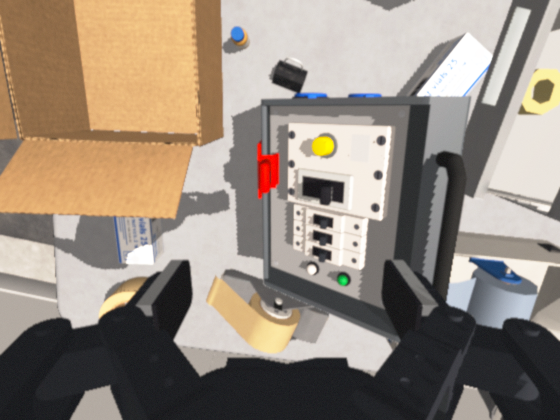

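The view now shows the unit squarely: yellow button at (322,146), toggle slot at (325,188), tag at (267,168), sill edge along column 265.

```bash
python3 - <<'E'
from ov import *
ov('w1b',(.6428,-.0665,.2422),None,230,80,430,320,3,'o4')
E
```

```text
(no output)
```

View pics/o4.png

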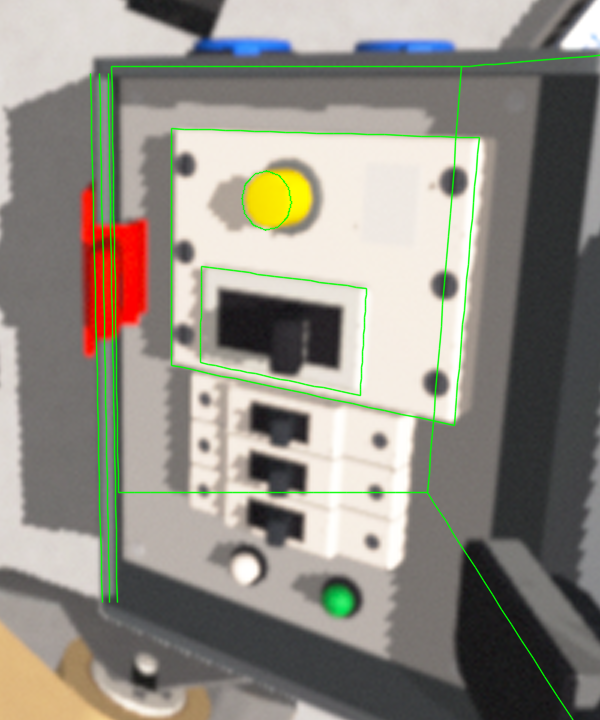

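```bash
python3 - <<'E'
from ov import *
C=ld('w1b')
L=[(pan(.037,.082,.016),173,129),(pan(.145,.082,.016),482,137),(pan(.145,-.002,.016),463,425),(pan(.037,-.002,.016),173,366),
(pan(.085,.062,.03),267,200),(pan(.054,.037,.021),202,267),(pan(.116,.003,.021),361,395),((-.074,.04,.122),118,200),((-.074,-.08,.122),118,540)]
f=lambda p:np.concatenate([proj(C,T(p,P))[0]-[230+u/3,80+v/3] for P,u,v in L])
r=least_squares(f,(.64,-.066,.24),loss='soft_l1');print(r.x.round(4),f(r.x).reshape(-1,2).round(1).tolist())
pu=r.x
# tag: tab top corners, px in crop
a=np.array(pu)[2];n=np.array([np.cos(a),np.sin(a),0])
def sillpt(u,v,z,xo=-.077):
    o,d=ray(C,230+u/3,80+v/3)
    q=o+d*(z-o[2])/d[2]-[pu[0],pu[1],0]; return np.array([q@n,q@[-np.sin(a),np.cos(a),0],z])
for u,v in [(82,187),(95,187),(95,352),(84,355),(147,222),(137,322)]: print(u,v,[ (sillpt(u,v,z)*1e3).round(1).tolist() for z in (.122,.126,.164)])
E
```

```text
[ 0.6436 -0.0662  0.2403] [[0.2, -0.5], [0.1, 0.0], [-2.2, -0.2], [-0.0, -0.6], [0.6, -0.1], [0.6, -0.5], [0.5, -0.1], [-1.5, 16.4], [-0.1, 5.3]]
82 187 [[-84.6, 61.8, 122.0], [-84.3, 62.2, 126.0], [-80.9, 65.7, 164.0]]
95 187 [[-80.1, 61.8, 122.0], [-79.8, 62.2, 126.0], [-76.9, 65.7, 164.0]]
95 352 [[-81.3, 2.2, 122.0], [-80.9, 3.3, 126.0], [-77.9, 13.4, 164.0]]
84 355 [[-85.3, 1.1, 122.0], [-85.0, 2.1, 126.0], [-81.5, 12.4, 164.0]]
147 222 [[-62.0, 49.7, 122.0], [-61.9, 50.2, 126.0], [-61.0, 55.1, 164.0]]
137 322 [[-65.8, 13.5, 122.0], [-65.7, 14.5, 126.0], [-64.3, 23.3, 164.0]]
```

```bash
python3 - <<'E'
from h import *
im=ld('w1b')['img'][:,:,::-1][130:210,240:310]; cv2.imwrite('pics/tagz.png',cv2.resize(im,None,fx=8,fy=7.5,interpolation=cv2.INTER_CUBIC))
E
```

```text
(no output)
```

View pics/tagz.png

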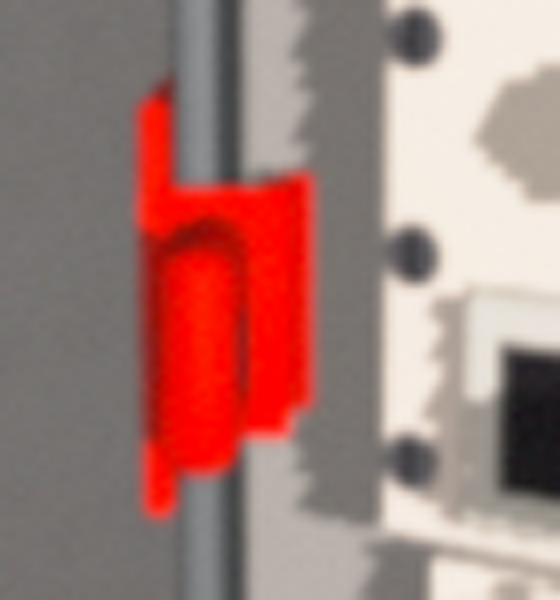

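```bash
python3 -m pendant '[{"dx":-24,"dy":-9,"dz":0,"roll":0,"grip":30},{"dx":0,"dy":0,"dz":50,"roll":0,"grip":30},{"dx":0,"dy":0,"dz":45,"roll":0,"grip":30},{"dx":0,"dy":0,"dz":0,"roll":0,"grip":30},{"dx":0,"dy":0,"dz":0,"roll":0,"grip":30}]' 60; cat > st.py <<'E'
from ov import *
import sys
for n,f in zip(sys.argv[1::2],sys.argv[2::2]): cap(n,f)
s=ctrl.get_state();print(s['t'],s['eef_pos'].round(4),s['tool_rot'].round(2),s['wrist_force'].round(1),s['width'])
E
python3 st.py wrist w2 side s2
```

```text
t: 1.5
eef_pos: [0.5644, -0.0521, 0.2134]
tool_rot: [180.0, -0.1, 14.0]
wrist_force: [-0.0, 0.0, 0.8]
width: 0.0301
1.6 [ 0.5651 -0.0524  0.2147] [179.91  -0.24  14.01] [ 0.1 -0.3 -0.3] 0.02996211908945853
```

View pics/w2.png

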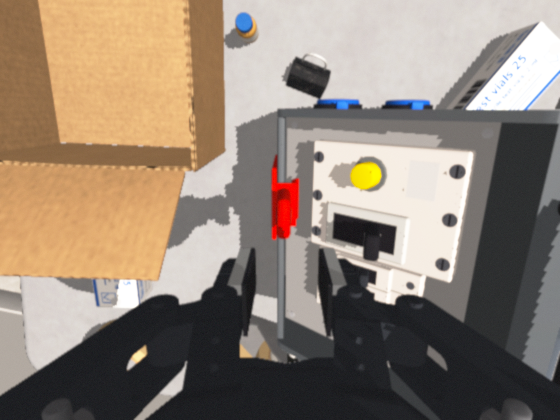

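View pics/s2.png

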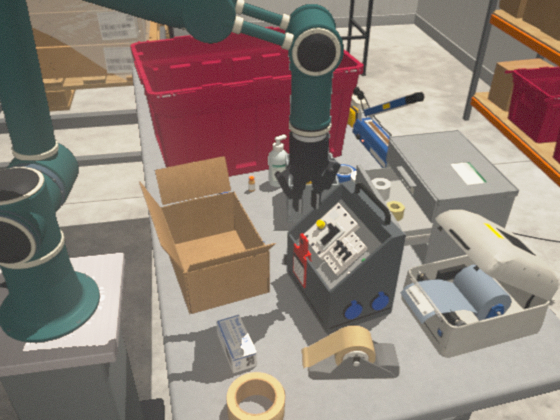

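Tag tab at (287,205), midway between the fingers (columns 252 and 325). I'll check where the predicted tab and the descent axis project.

```bash
python3 - <<'E'
from ov import *
C=ld('w2');pu=(.6436,-.0662,.2403)
P=T(pu,[[-.0765,.032,z] for z in (.164,.145,.122)]);print(P,proj(C,P).round(1).tolist())
s=ctrl.get_state();e=s['eef_pos'];print(proj(C,[[e[0],e[1],z] for z in (.21,.164,.145,.122)]).round(1).tolist())
for f,x0,y0,x1,y1,o in (('w2',250,150,330,250,'z2'),):
  im=C['img'][:,:,::-1][y0:y1,x0:x1];cv2.imwrite('pics/z2.png',cv2.resize(im,None,fx=6,fy=6,interpolation=cv2.INTER_CUBIC))
E
```

```text
[[ 0.56168229 -0.05332601  0.164     ]
 [ 0.56168229 -0.05332601  0.145     ]
 [ 0.56168229 -0.05332601  0.122     ]] [[282.1, 220.1], [282.4, 211.8], [282.7, 203.2]]
[[287.5, 247.4], [287.2, 220.0], [287.1, 211.7], [287.1, 203.1]]
```

View pics/z2.png

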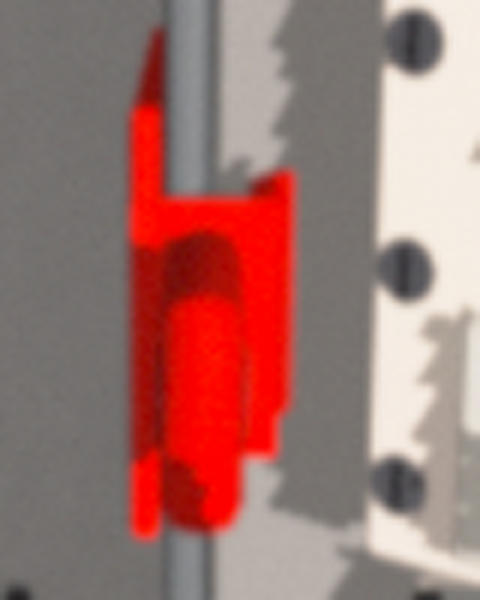

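```bash
python3 -m pendant '[{"dx":-2,"dy":0,"dz":20,"roll":0,"grip":30},{"dx":0,"dy":0,"dz":25,"roll":0,"grip":30},{"dx":0,"dy":0,"dz":21,"roll":0,"grip":30},{"dx":0,"dy":0,"dz":0,"roll":0,"grip":30},{"dx":0,"dy":0,"dz":0,"roll":0,"grip":30}]' 60; python3 st.py wrist w3 side s3
```

```text
t: 2.22
eef_pos: [0.5614, -0.053, 0.1465]
tool_rot: [180.0, -0.1, 14.0]
wrist_force: [-0.5, 0.7, 0.1]
width: 0.0302
2.325 [ 0.562  -0.053   0.1472] [ 1.7995e+02 -1.3000e-01  1.4000e+01] [0.4 0.1 1. ] 0.029751434995171546
```

View pics/w3.png

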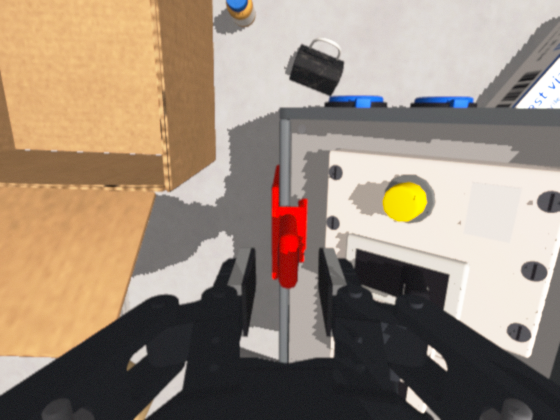

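The tab at (288,260) lies between the pads. Closing.

```bash
python3 -m pendant '[{"dx":0,"dy":0,"dz":0,"roll":0,"grip":3},{"dx":0,"dy":0,"dz":0,"roll":0,"grip":3},{"dx":0,"dy":0,"dz":0,"roll":0,"grip":3},{"dx":0,"dy":0,"dz":0,"roll":0,"grip":3}]' 60; python3 st.py wrist w4 side s4
```

```text
t: 2.82
eef_pos: [0.561, -0.0529, 0.1459]
tool_rot: [180.0, -0.0, 14.0]
wrist_force: [0.6, 0.5, 0.8]
width: 0.0029
2.925 [ 0.5609 -0.0529  0.1458] [-1.8e+02  1.0e-02  1.4e+01] [ 0.  -0.3  0.2] 0.003140942674325163
```

View pics/w4.png

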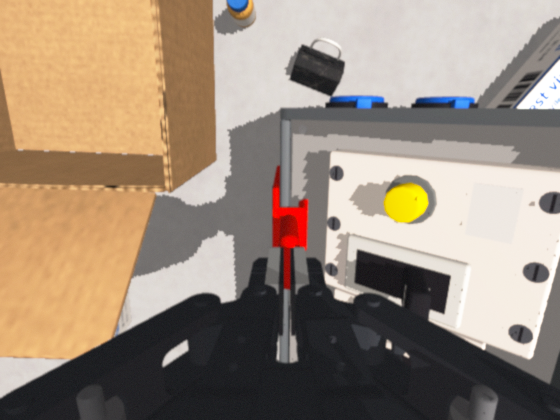

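```bash
python3 - <<'E'
from h import *
a=ld('w3')['img'][180:330,230:350];b=ld('w4')['img'][180:330,230:350]
cv2.imwrite('pics/z4.png',cv2.resize(np.hstack([a,b])[:,:,::-1],None,fx=3.3,fy=3.3,interpolation=cv2.INTER_CUBIC))
a=ld('s3')['img'][130:300,260:380];b=ld('s4')['img'][130:300,260:380]
cv2.imwrite('pics/y4.png',cv2.resize(np.hstack([a,b])[:,:,::-1],None,fx=3.3,fy=3.3,interpolation=cv2.INTER_CUBIC))
E
```

```text
(no output)
```

View pics/z4.png

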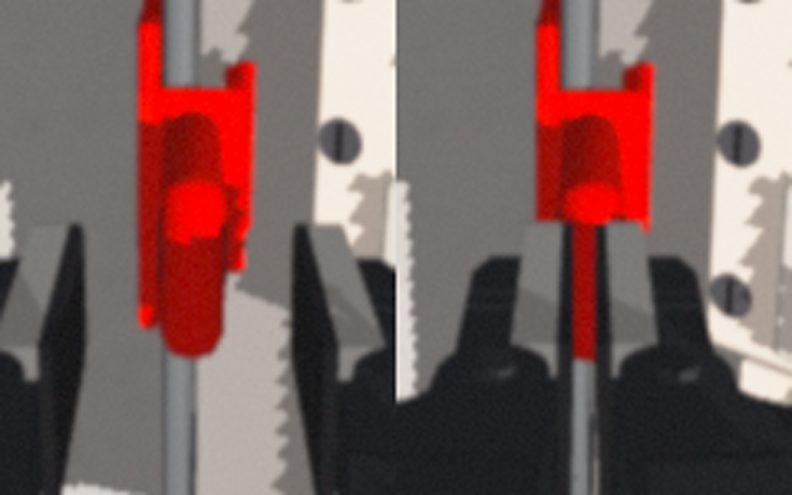

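View pics/y4.png

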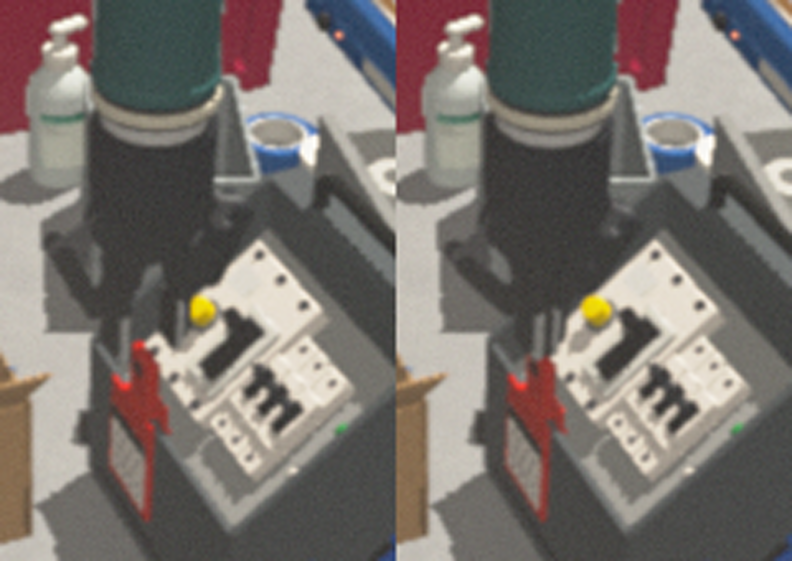

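```bash
python3 - <<'E'
from ov import *
C=ld('w4');D4=ld('s4');pu=(.6436,-.0662,.2403)
s=ctrl.get_state();e=s['eef_pos'];n=np.array([-np.sin(.244),np.cos(.244),0])
for dy in (-.011,0,.011):
  Q=[e+n*dy+[0,0,z] for z in (-.014,.0,.03)];print(dy,'wrist',proj(C,Q).round(1).tolist(),'side',proj(D4,Q).round(1).tolist())
for y in (.017,.032,.047):
  P=T(pu,[[-.0765,y,z] for z in (.164,.126)]);print(y,proj(C,P).round(1).tolist(),proj(D4,P).round(1).tolist())
E
```

```text
-0.011 wrist [[286.3, 256.6], [286.3, 267.7], [286.2, 298.3]] side [[304.0, 250.8], [304.3, 245.8], [304.8, 234.8]]
0 wrist [[286.3, 239.1], [286.3, 249.1], [286.2, 276.6]] side [[301.8, 247.7], [302.0, 242.7], [302.5, 231.8]]
0.011 wrist [[286.3, 221.0], [286.3, 229.8], [286.2, 254.0]] side [[299.6, 244.7], [299.8, 239.7], [300.2, 228.8]]
0.017 [[287.4, 293.3], [287.2, 259.4]] [[305.8, 240.4], [305.1, 254.1]]
0.032 [[287.5, 265.7], [287.4, 236.4]] [[302.7, 236.2], [302.1, 249.9]]
0.047 [[287.7, 236.7], [287.5, 212.3]] [[299.6, 232.2], [299.1, 245.8]]
```

Both views put the fingertips about 30 mm higher than the stated TCP predicts, just over the tab. I'll check with the scene camera.

```bash
python3 st.py scene c4; python3 - <<'E'
from ov import *
C=ld('c4');s=ctrl.get_state();e=s['eef_pos']
print(proj(C,[e+[0,0,z] for z in (-.014,0,.02,.05)]).round(1).tolist())
im=C['img'][:,:,::-1][130:230,220:320]
cv2.imwrite('pics/x4.png',cv2.resize(im,None,fx=6,fy=6,interpolation=cv2.INTER_CUBIC))
E
```

```text
2.975 [ 0.5609 -0.0528  0.1458] [-1.8e+02  1.0e-02  1.4e+01] [ 1.3 -0.9  0.1] 0.002810387919238041
[[268.9, 177.5], [268.7, 174.6], [268.6, 170.4], [268.3, 163.9]]
```

View pics/x4.png

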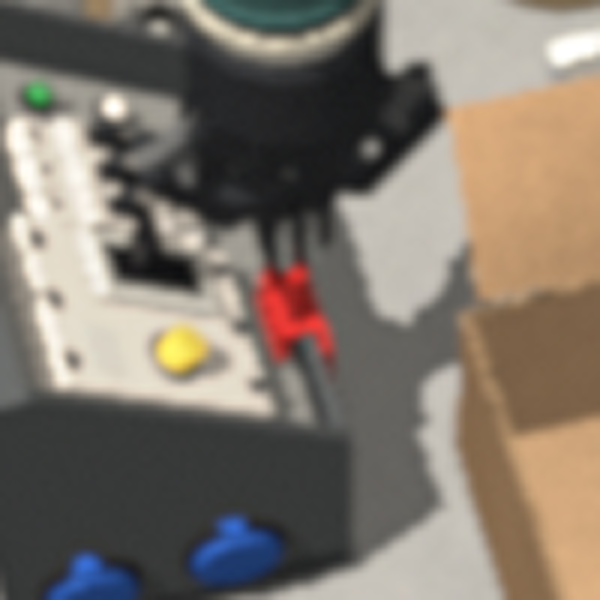

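```bash
python3 -m pendant '[{"dx":0,"dy":0,"dz":0,"roll":0,"grip":30},{"dx":0,"dy":0,"dz":0,"roll":0,"grip":30},{"dx":0,"dy":0,"dz":10,"roll":0,"grip":30},{"dx":0,"dy":0,"dz":15,"roll":0,"grip":30},{"dx":0,"dy":0,"dz":0,"roll":0,"grip":30},{"dx":0,"dy":0,"dz":0,"roll":0,"grip":30}]' 60; python3 st.py wrist w5 side s5;python3 - <<'E'
from h import *
a=ld('w5')['img'][150:330,200:380];b=ld('s5')['img'][170:300,260:380];b=cv2.resize(b,None,fx=180/130,fy=180/130)
cv2.imwrite('pics/z5.png',cv2.resize(np.hstack([a,b])[:,:,::-1],None,fx=2.3,fy=2.3,interpolation=cv2.INTER_CUBIC))
E
```

```text
t: 3.72
eef_pos: [0.5607, -0.0528, 0.1204]
tool_rot: [-180.0, 0.0, 14.0]
wrist_force: [-0.5, -0.0, 0.2]
width: 0.0299
3.825 [ 0.5613 -0.0529  0.1212] [ 1.7999e+02 -3.0000e-02  1.4000e+01] [-0.2  0.5  0.3] 0.02998980203153857
```

View pics/z5.png

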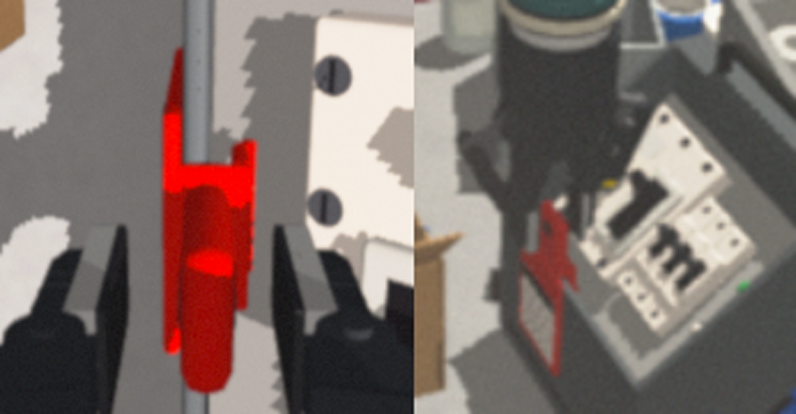

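The fingers now straddle the tab (tab at crop column 207, finger midline 201), and the side view shows the tab between them.

```bash
python3 -m pendant '[{"dx":1,"dy":0,"dz":0,"roll":0,"grip":3},{"dx":0,"dy":0,"dz":0,"roll":0,"grip":3},{"dx":0,"dy":0,"dz":0,"roll":0,"grip":3},{"dx":0,"dy":0,"dz":0,"roll":0,"grip":3}]' 60; python3 st.py wrist w6
```

```text
t: 4.32
eef_pos: [0.5624, -0.0527, 0.1215]
tool_rot: [180.0, -0.1, 14.0]
wrist_force: [-1.0, 0.3, 4.3]
width: 0.0089
4.375 [ 0.5624 -0.0527  0.1215] [ 1.7998e+02 -6.0000e-02  1.4000e+01] [-0.8  0.6  4.9] 0.008647852980040217
```

View pics/w6.png

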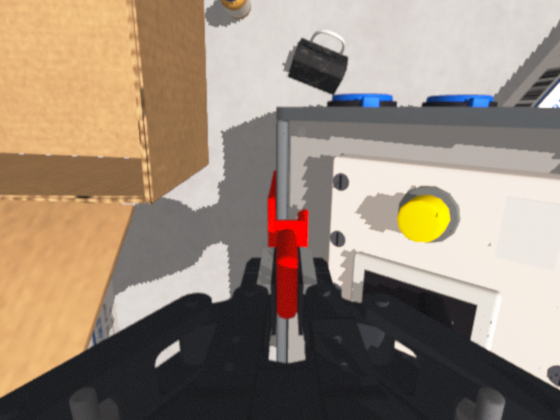

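```bash
python3 -m pendant '[{"dx":0,"dy":0,"dz":-12,"roll":0,"grip":3},{"dx":0,"dy":0,"dz":-28,"roll":0,"grip":3},{"dx":0,"dy":0,"dz":-45,"roll":0,"grip":3},{"dx":0,"dy":0,"dz":-40,"roll":0,"grip":3},{"dx":0,"dy":0,"dz":-10,"roll":0,"grip":3},{"dx":0,"dy":0,"dz":0,"roll":0,"grip":3}]' 80; python3 st.py wrist w7 side s7; python3 - <<'E'
from ov import *
C=ld('w1b')
for u,v in((222,10),(220,140)): print([onz(C,u,v,z)[:2].round(3).tolist() for z in (.05,.1,.15)])
E
```

```text
t: 5.12
eef_pos: [0.562, -0.0526, 0.2561]
tool_rot: [180.0, -0.0, 14.0]
wrist_force: [0.7, 0.0, -1.0]
width: 0.0081
5.225 [ 0.5607 -0.0524  0.2537] [-179.93    0.18   14.  ] [ 0.4 -0.5 -1.2] 0.008795383587175284
[[0.471, 0.101], [0.483, 0.09], [0.495, 0.08]]
[[0.496, -0.043], [0.504, -0.036], [0.513, -0.03]]
```

View pics/w7.png

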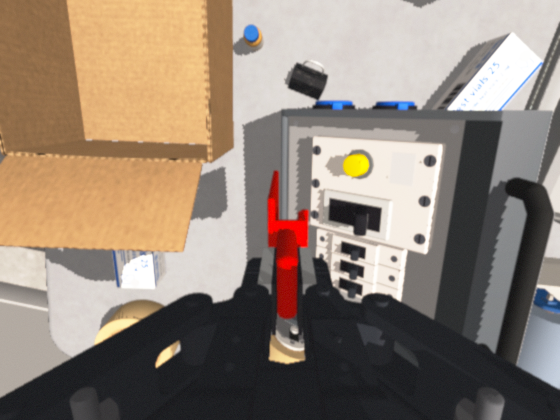

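View pics/s7.png

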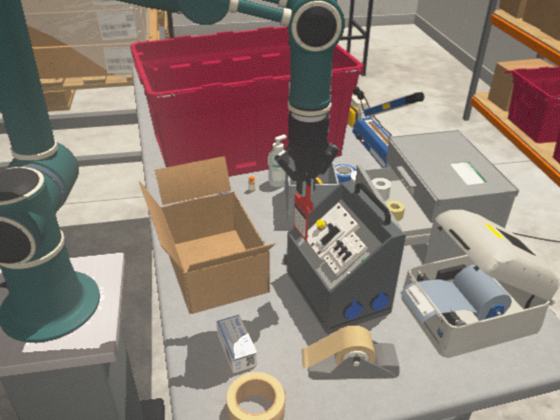

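```bash
python3 -m pendant '[{"dx":11,"dy":-32,"dz":0,"roll":0,"grip":3},{"dx":19,"dy":-55,"dz":0,"roll":5,"grip":3},{"dx":24,"dy":-52,"dz":0,"roll":8,"grip":3},{"dx":34,"dy":-47,"dz":0,"roll":6,"grip":3},{"dx":14,"dy":-15,"dz":0,"roll":2,"grip":3},{"dx":0,"dy":0,"dz":0,"roll":0,"grip":3}]' 80; python3 st.py wrist w8 side s8; python3 - <<'E'
from ov import *
C=ld('scene0'); print([onz(C,260,372,z).round(3).tolist() for z in (.2,.3,.4)])
E
```

```text
t: 5.98
eef_pos: [0.6332, 0.1565, 0.2526]
tool_rot: [179.9, 0.3, -6.9]
wrist_force: [0.1, -0.4, -0.5]
width: 0.0082
6.075 [0.6327 0.1549 0.2537] [179.9    0.21  -6.96] [ 0.5 -0.5 -0.9] 0.008476134646050085
[[0.597, 0.44, 0.2], [0.594, 0.457, 0.3], [0.59, 0.473, 0.4]]
```

View pics/w8.png

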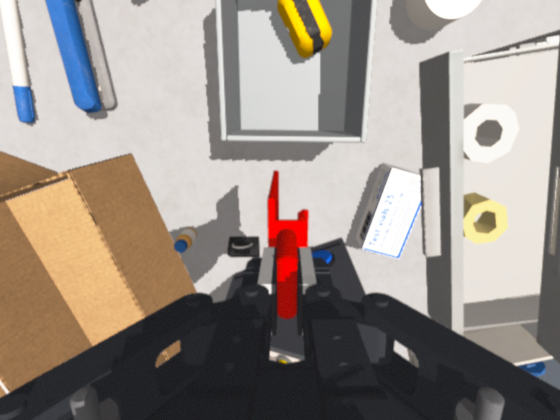

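View pics/s8.png

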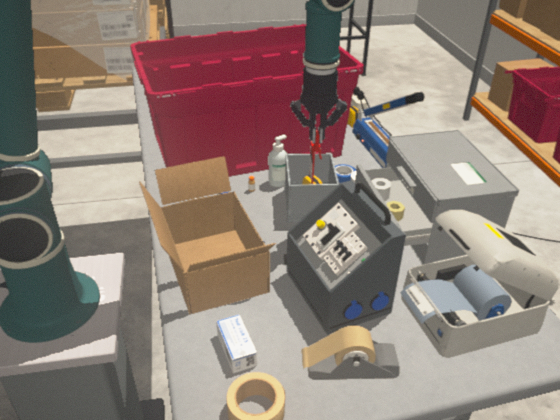

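```bash
python3 - <<'E'
from ov import *
C=ld('w8')
im=C['img'][:,:,::-1][0:160,200:390];cv2.imwrite('pics/z8.png',cv2.resize(im,None,fx=4,fy=3.7,interpolation=cv2.INTER_CUBIC))
ov('w8',None,(.6533,.2815,-.1246),190,0,410,170,3,'o8')
E
```

```text
(no output)
```

View pics/o8.png

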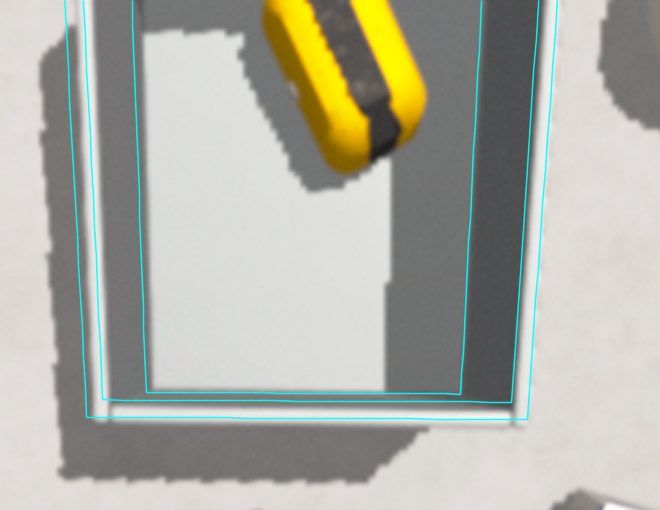

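```bash
python3 - <<'E'
from ov import *
C=ld('w8')
def res(p):
    r=[]
    for (a,b),pts in (((( -.065,-.08,.12),(-.065,.06,.12)),[(93,415),(77,15)]),(((.065,-.08,.12),(.065,.06,.12)),[(527,415),(556,15)]),(((-.065,-.08,.12),(.065,-.08,.12)),[(110,423),(515,425)])):
        A,B=proj(C,T(p,[a,b])); n=np.array([-(B-A)[1],(B-A)[0]]);n/=np.linalg.norm(n)
        r+=[(np.array([190+u/3,v/3])-A)@n for u,v in pts]
    return np.array(r)
q=least_squares(res,(.6533,.2815,-.1246));print(q.x.round(4),res(q.x).round(2))
q2=q.x
E
```

```text
[ 0.6544  0.2796 -0.1278] [ 0.97  2.18 -1.3  -1.88  0.25 -0.25]
```

```bash
python3 -m pendant '[{"dx":-12,"dy":-24,"dz":0,"roll":0.4,"grip":3},{"dx":-20,"dy":-38,"dz":0,"roll":0,"grip":3},{"dx":-16,"dy":-33,"dz":0,"roll":0,"grip":3},{"dx":-8,"dy":-17,"dz":0,"roll":0,"grip":3},{"dx":0,"dy":0,"dz":0,"roll":0,"grip":3},{"dx":0,"dy":0,"dz":0,"roll":0,"grip":3}]' 80; python3 st.py wrist w9 side s9 scene c9
```

```text
t: 6.82
eef_pos: [0.593, 0.2723, 0.2558]
tool_rot: [179.9, -0.0, -7.4]
wrist_force: [-0.4, 0.3, -0.4]
width: 0.0085
6.975 [0.5932 0.2724 0.2559] [ 1.7998e+02 -1.0000e-02 -7.4800e+00] [ 1.6  0.1 -0.6] 0.008425147397468512
```

View pics/w9.png

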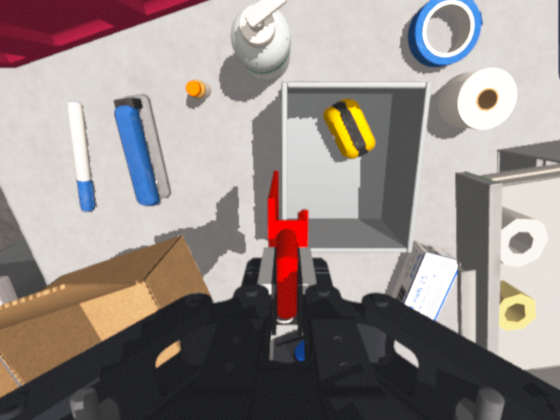

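View pics/s9.png

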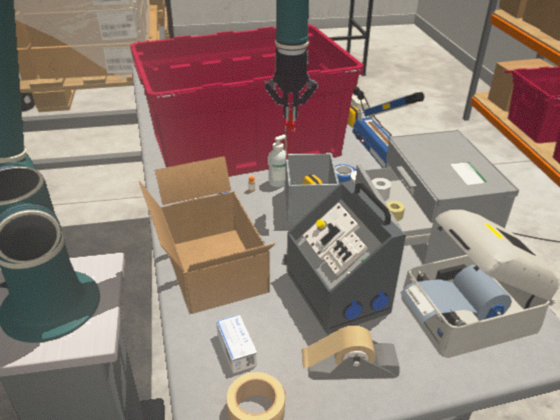

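View pics/c9.png

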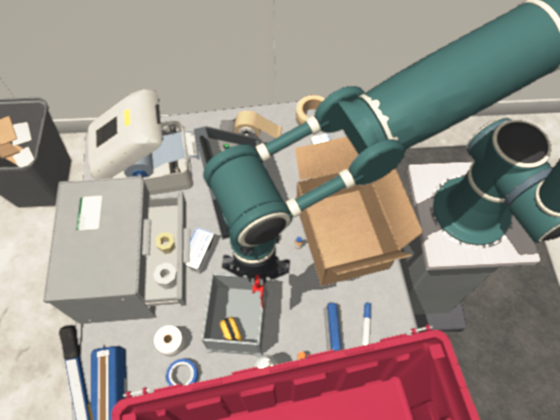

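The whole bin rim is visible: corners near (282,83), (428,83), (411,250). I'll refit from this view.

```bash
python3 - <<'E'
from ov import *
C=ld('w9')
ov('w9',None,(.6544,.2796,-.1278),260,60,440,260,4,'o9')
s=ctrl.get_state();e=s['eef_pos'];print(proj(C,[[e[0],e[1],z] for z in (.2,.12)]))
E
```

```text
[[286.4408971  216.26043857]
 [286.44888221 189.4541654 ]]
```

View pics/o9.png

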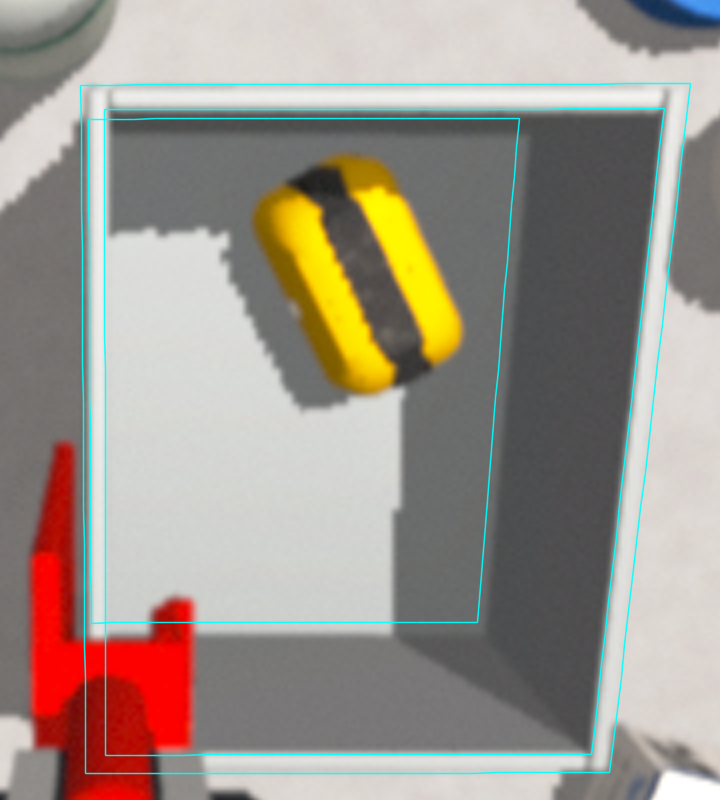

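```bash
python3 -m pendant '[{"dx":-2,"dy":0,"dz":10,"roll":0,"grip":3},{"dx":0,"dy":0,"dz":30,"roll":0,"grip":3},{"dx":0,"dy":0,"dz":30,"roll":0,"grip":3},{"dx":0,"dy":0,"dz":22,"roll":0,"grip":3},{"dx":0,"dy":0,"dz":8,"roll":0,"grip":3},{"dx":0,"dy":0,"dz":0,"roll":0,"grip":3},{"dx":0,"dy":0,"dz":0,"roll":0,"grip":3}]' 80; python3 st.py wrist w10 side s10
```

```text
t: 7.85
eef_pos: [0.5916, 0.2743, 0.1572]
tool_rot: [-179.9, -0.1, -7.4]
wrist_force: [-0.2, 0.0, -0.5]
width: 0.0082
7.95 [0.5916 0.2743 0.1574] [-1.7993e+02 -1.2000e-01 -7.4000e+00] [-0.   0.4 -0.8] 0.008245897575952163
```

View pics/w10.png

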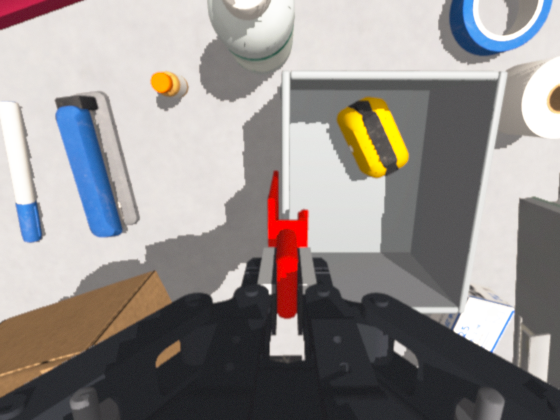

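Wall centre at column ~287 and hook gap at ~289, so it's about 1 mm off. I'll shift 1 mm and lower.

```bash
python3 -m pendant '[{"dx":-1,"dy":0,"dz":6,"roll":0,"grip":3},{"dx":0,"dy":0,"dz":12,"roll":0,"grip":3},{"dx":0,"dy":0,"dz":8,"roll":0,"grip":3},{"dx":0,"dy":0,"dz":4,"roll":0,"grip":3},{"dx":0,"dy":0,"dz":0,"roll":0,"grip":3},{"dx":0,"dy":0,"dz":0,"roll":0,"grip":3}]' 80; python3 st.py wrist w11 side s11; python3 - <<'E'
from h import *
a=ld('w11')['img'][60:330,200:380];b=ld('s11')['img'][100:235,240:330];b=cv2.resize(b,None,fx=2,fy=2)
cv2.imwrite('pics/z11.png',cv2.resize(np.hstack([a,b])[:,:,::-1],None,fx=2.1,fy=2.1,interpolation=cv2.INTER_CUBIC))
E
```

```text
t: 8.7
eef_pos: [0.59, 0.2742, 0.1262]
tool_rot: [-180.0, -0.0, -7.4]
wrist_force: [0.4, -0.2, -0.4]
width: 0.0086
8.8 [0.5901 0.2742 0.1264] [-1.7997e+02 -5.0000e-02 -7.4000e+00] [-0.1 -0.3 -0.9] 0.008338948909233243
```

View pics/z11.png

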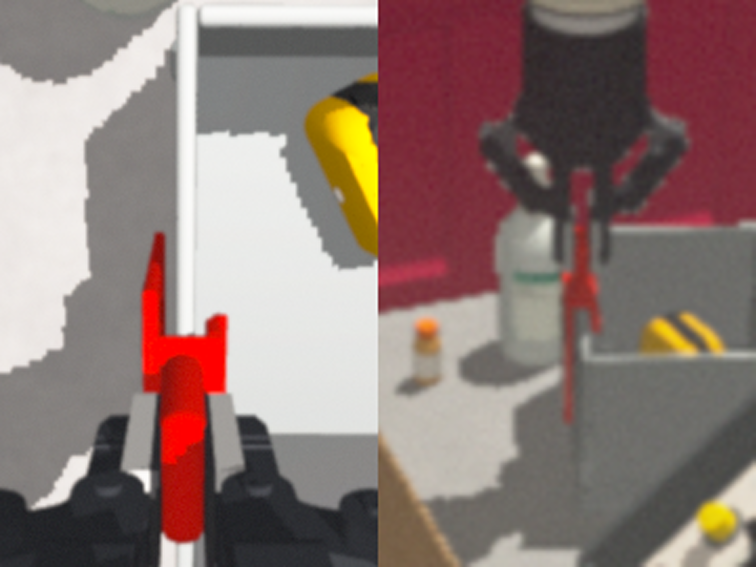

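The hook straddles the wall, and the force is still about -1 N, i.e. the tag's weight with no contact yet. Lowering to contact.

```bash
python3 -m pendant '[{"dx":0,"dy":0,"dz":4,"roll":0,"grip":3},{"dx":0,"dy":0,"dz":3,"roll":0,"grip":3},{"dx":0,"dy":0,"dz":1,"roll":0,"grip":3},{"dx":0,"dy":0,"dz":0,"roll":0,"grip":3},{"dx":0,"dy":0,"dz":0,"roll":0,"grip":3}]' 80; python3 st.py
```

```text
t: 9.43
eef_pos: [0.5899, 0.2741, 0.1196]
tool_rot: [-180.0, -0.0, -7.4]
wrist_force: [-4.2, -1.2, 7.7]
width: 0.0082
9.425 [0.5899 0.2741 0.1196] [-1.7998e+02 -3.0000e-02 -7.4000e+00] [-4.2 -1.2  7.7] 0.008232671553005935
```

```bash
python3 -m pendant '[{"dx":0,"dy":0,"dz":-0.7,"roll":0,"grip":3},{"dx":0,"dy":0,"dz":0,"roll":0,"grip":14},{"dx":0,"dy":0,"dz":0,"roll":0,"grip":24},{"dx":0,"dy":0,"dz":0,"roll":0,"grip":30},{"dx":0,"dy":0,"dz":0,"roll":0,"grip":30}]' 40; python3 st.py wrist w12 side s12; python3 - <<'E'
from h import *
a=ld('w12')['img'][60:330,200:380];b=ld('s12')['img'][100:235,240:330];b=cv2.resize(b,None,fx=2,fy=2)
cv2.imwrite('pics/z12.png',cv2.resize(np.hstack([a,b])[:,:,::-1],None,fx=2.1,fy=2.1,interpolation=cv2.INTER_CUBIC))
E
```

```text
t: 10.05
eef_pos: [0.5897, 0.2741, 0.1183]
tool_rot: [180.0, 0.0, -7.4]
wrist_force: [0.9, -0.2, 0.3]
width: 0.0302
10.15 [0.5897 0.2741 0.1184] [ 1.8e+02  1.0e-02 -7.4e+00] [-0.3  0.  -1. ] 0.029960361170501423
```

View pics/z12.png

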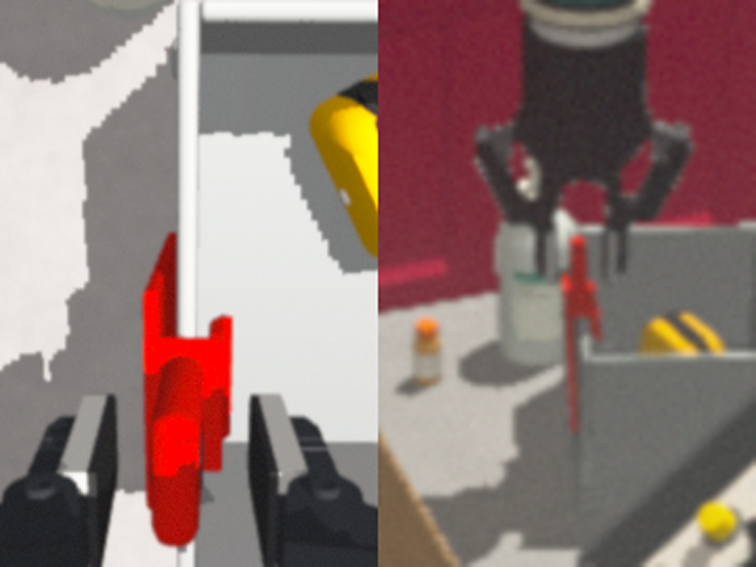

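The tag hangs on the wall, let go and clear of both fingers. Rising straight up, then checking it.

```bash
python3 -m pendant '[{"dx":0,"dy":0,"dz":-10,"roll":0,"grip":30},{"dx":0,"dy":0,"dz":-35,"roll":0,"grip":30},{"dx":0,"dy":0,"dz":-50,"roll":0,"grip":30},{"dx":0,"dy":0,"dz":-45,"roll":0,"grip":0},{"dx":0,"dy":0,"dz":0,"roll":0,"grip":0}]' 40; python3 st.py wrist w13 side s13 scene c13; python3 - <<'E'
from h import *
a=ld('w13')['img'][60:330,200:380];b=ld('s13')['img'][100:235,240:330];b=cv2.resize(b,None,fx=2,fy=2)
cv2.imwrite('pics/z13.png',cv2.resize(np.hstack([a,b])[:,:,::-1],None,fx=2.1,fy=2.1,interpolation=cv2.INTER_CUBIC))
E
```

```text
t: 10.78
eef_pos: [0.5928, 0.2754, 0.2659]
tool_rot: [-179.7, -0.6, -7.4]
wrist_force: [-0.0, -0.9, 1.6]
width: 0.0
10.925 [0.5894 0.2739 0.2583] [ 1.7998e+02  3.0000e-02 -7.4000e+00] [ 0.9  0.6 -0. ] 0.00021280461988034354
```

View pics/z13.png

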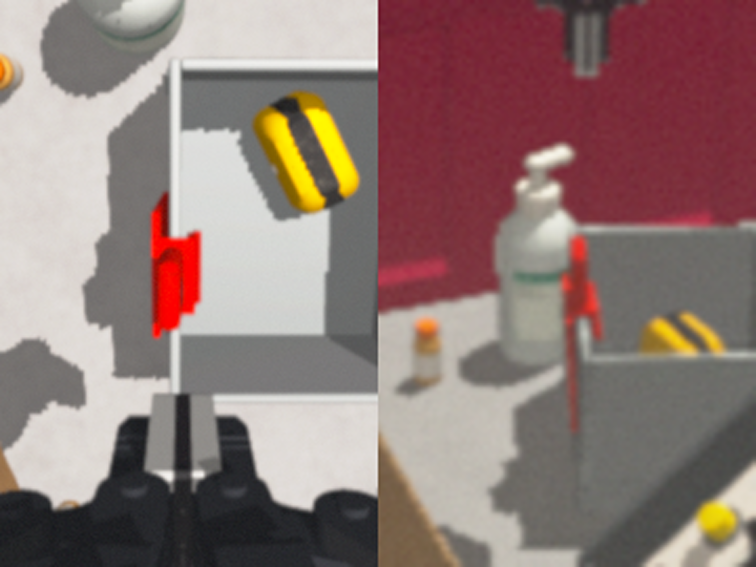

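The tag hangs well. Now I need the true fingertip offset for the button, from the side view (closed tips at about (289,118)).

```bash
python3 - <<'E'
from ov import *
e=ctrl.get_state()['eef_pos'];print(e)
for f in ('s13','c13','w13'):
  C=ld(f);print(f,[proj(C,[e+[0,dy,z] for z in (-.014,0,.01,.02,.03)]).round(1).tolist() for dy in (0,.011)])
C=ld('c13')['img'][:,:,::-1][220:320,220:320];cv2.imwrite('pics/x13.png',cv2.resize(C,None,fx=5,fy=5,interpolation=cv2.INTER_CUBIC))
C=ld('s13')['img'][:,:,::-1][70:150,250:350];cv2.imwrite('pics/y13.png',cv2.resize(C,None,fx=6,fy=6,interpolation=cv2.INTER_CUBIC))
E
```

```text
[0.58935884 0.2739193  0.25829676]
s13 [[[287.5, 129.6], [287.6, 124.5], [287.6, 120.9], [287.7, 117.3], [287.8, 113.6]], [[286.7, 127.5], [286.8, 122.6], [286.8, 119.0], [286.9, 115.3], [287.0, 111.7]]]
c13 [[[260.3, 285.0], [260.0, 282.7], [259.9, 281.1], [259.7, 279.5], [259.5, 277.8]], [[260.5, 290.1], [260.2, 287.9], [260.0, 286.3], [259.8, 284.7], [259.6, 283.0]]]
w13 [[[280.4, 237.7], [280.2, 246.9], [280.0, 254.5], [279.9, 262.9], [279.7, 272.3]], [[277.9, 220.4], [277.5, 228.6], [277.2, 235.2], [276.8, 242.6], [276.4, 250.9]]]
```

View pics/x13.png

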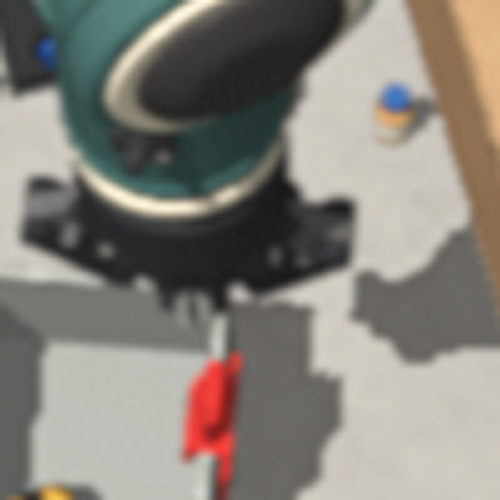

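View pics/y13.png

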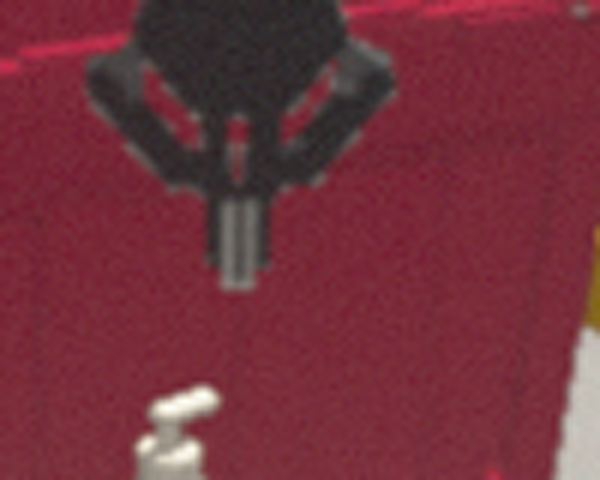

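```bash
python3 -m pendant '[{"dx":5,"dy":30,"dz":-10,"roll":0,"grip":0},{"dx":10,"dy":58,"dz":0,"roll":0,"grip":0},{"dx":10,"dy":58,"dz":0,"roll":0,"grip":0},{"dx":11,"dy":58,"dz":0,"roll":0,"grip":0},{"dx":9,"dy":50,"dz":0,"roll":0,"grip":0},{"dx":5,"dy":28,"dz":0,"roll":-10.6,"grip":0},{"dx":0,"dy":0,"dz":0,"roll":-10.6,"grip":0},{"dx":0,"dy":0,"dz":0,"roll":0,"grip":0}]' 60;python3 -m pendant '[{"dx":0,"dy":0,"dz":0,"roll":0,"grip":0},{"dx":0,"dy":0,"dz":0,"roll":0,"grip":0}]'; python3 st.py wrist w14 side s14
```

```text
t: 11.92
eef_pos: [0.6019, -0.0125, 0.2664]
tool_rot: [-179.9, 0.2, 13.6]
wrist_force: [-0.0, 0.6, 0.3]
width: -0.0001
t: 12.18
eef_pos: [0.6028, -0.0115, 0.2681]
tool_rot: [-180.0, 0.0, 13.8]
wrist_force: [0.6, 0.7, 0.1]
width: -0.0002
12.275 [ 0.603  -0.0115  0.2685] [-1.800e+02  1.000e-02  1.379e+01] [1.2 0.3 0.7] 0.00024610721525445653
```

View pics/w14.png

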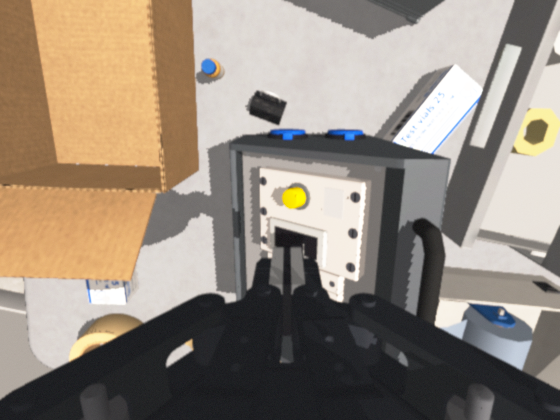

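View pics/s14.png

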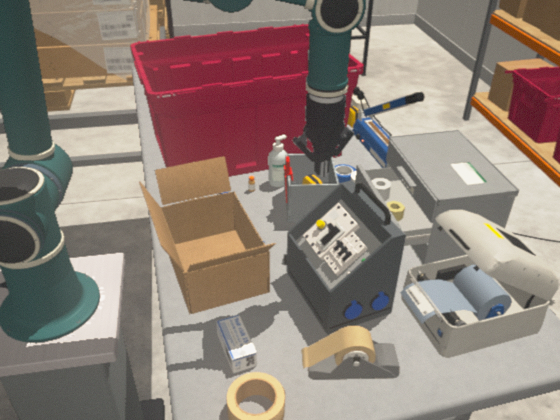

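```bash
python3 - <<'E'
from ov import *
C=ld('w14');e=ctrl.get_state()['eef_pos'];pu=(.6436,-.0662,.2403)
print('axis',proj(C,[[e[0],e[1],z] for z in (.29,.2,.168)]).round(1).tolist())
print('btn',proj(C,T(pu,[pan(.085,.062,.030)])).round(1), 'tips side',proj(ld('s14'),[e+[0,0,z] for z in (0,.01,.02,.03)]).round(1).tolist())
ov('w14',pu,None,220,120,400,320,4,'o14')
im=ld('s14')['img'][:,:,::-1][110:220,270:390];cv2.imwrite('pics/y14.png',cv2.resize(im,None,fx=6,fy=5,interpolation=cv2.INTER_CUBIC))
E
```

```text
axis [[286.6, 268.5], [286.7, 211.4], [286.8, 199.9]]
btn [[290.3 199.6]] tips side [[319.6, 182.5], [319.9, 178.5], [320.1, 174.4], [320.4, 170.2]]
```

View pics/o14.png

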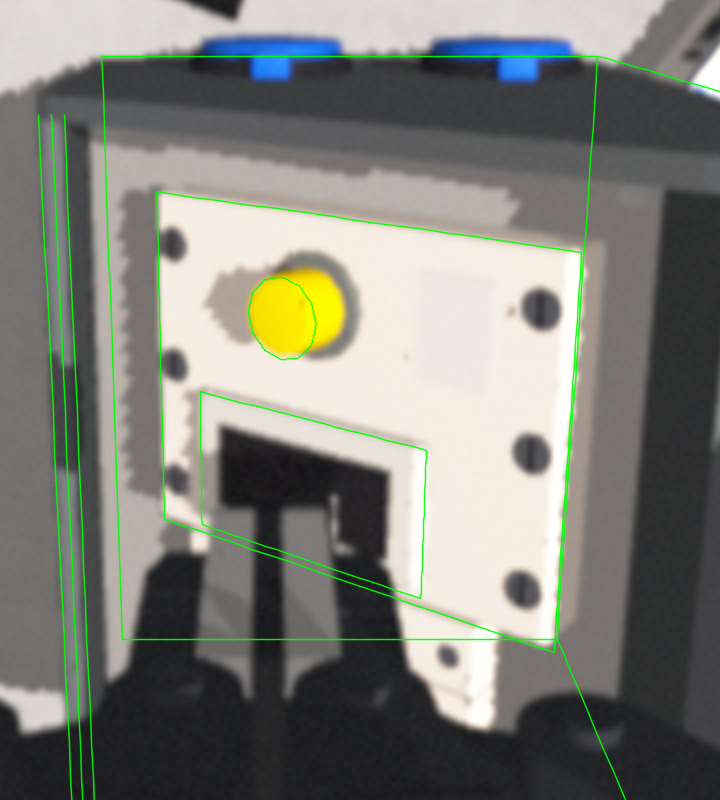

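View pics/y14.png

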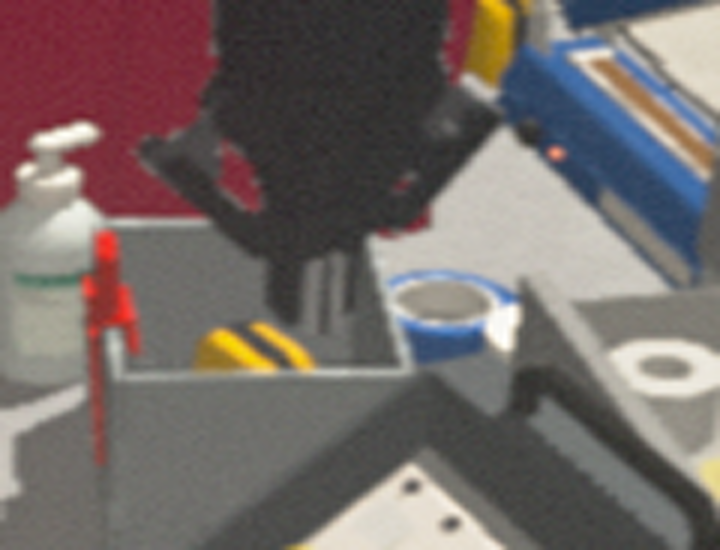

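The unit model overlays this view to within a pixel, and the tool axis lands on the button. Going down to just above it.

```bash
python3 -m pendant '[{"dx":0,"dy":0,"dz":20,"roll":0,"grip":0},{"dx":0,"dy":0,"dz":40,"roll":0,"grip":0},{"dx":0,"dy":0,"dz":30,"roll":0,"grip":0},{"dx":0,"dy":0,"dz":12,"roll":0,"grip":0},{"dx":0,"dy":0,"dz":0,"roll":0,"grip":0},{"dx":0,"dy":0,"dz":0,"roll":0,"grip":0}]' 60;python3 st.py wrist w15 side s15; python3 - <<'E'
from h import *
a=ld('w15')['img'][150:330,200:380];b=ld('s15')['img'][150:285,260:395];b=cv2.resize(b,(180,180))
cv2.imwrite('pics/z15.png',cv2.resize(np.hstack([a,b])[:,:,::-1],None,fx=2.2,fy=2.2,interpolation=cv2.INTER_CUBIC))
E
```

```text
t: 13.02
eef_pos: [0.604, -0.0121, 0.168]
tool_rot: [180.0, -0.1, 13.8]
wrist_force: [0.5, 0.6, 0.2]
width: 0.0001
13.125 [ 0.6042 -0.0121  0.1684] [ 1.7995e+02 -1.7000e-01  1.3800e+01] [0.1 0.4 0.6] -2.843205197292703e-05
```

View pics/z15.png

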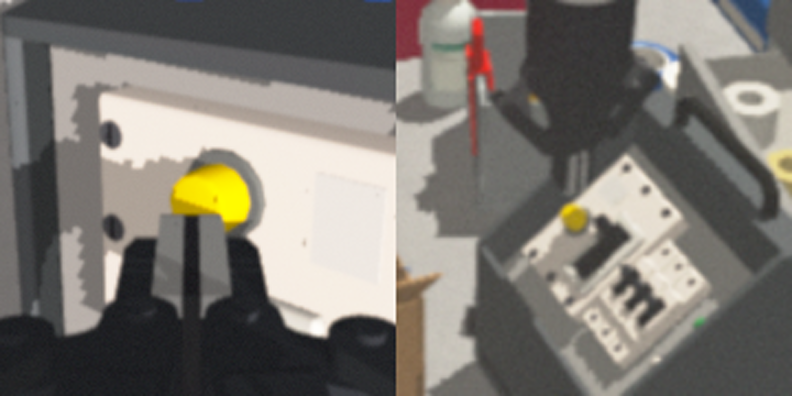

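```bash
python3 -m pendant '[{"dx":1,"dy":0,"dz":8,"roll":0,"grip":0},{"dx":0,"dy":0,"dz":5,"roll":0,"grip":0},{"dx":0,"dy":0,"dz":3,"roll":0,"grip":0},{"dx":0,"dy":0,"dz":0,"roll":0,"grip":0}]' 60;python3 st.py wrist w16 side s16; python3 - <<'E'
from h import *
a=ld('w16')['img'][150:330,200:380];b=ld('s16')['img'][150:285,260:395];b=cv2.resize(b,(180,180))
cv2.imwrite('pics/z16.png',cv2.resize(np.hstack([a,b])[:,:,::-1],None,fx=2.2,fy=2.2,interpolation=cv2.INTER_CUBIC))
E
```

```text
t: 13.62
eef_pos: [0.6036, -0.0118, 0.15]
tool_rot: [-180.0, 0.1, 13.8]
wrist_force: [0.1, 0.3, 0.1]
width: 0.0004
13.725 [ 0.604  -0.0118  0.1505] [-180.     0.    13.8] [ 0.3 -0.6  0.1] 1.7754465577454786e-06
```

View pics/z16.png

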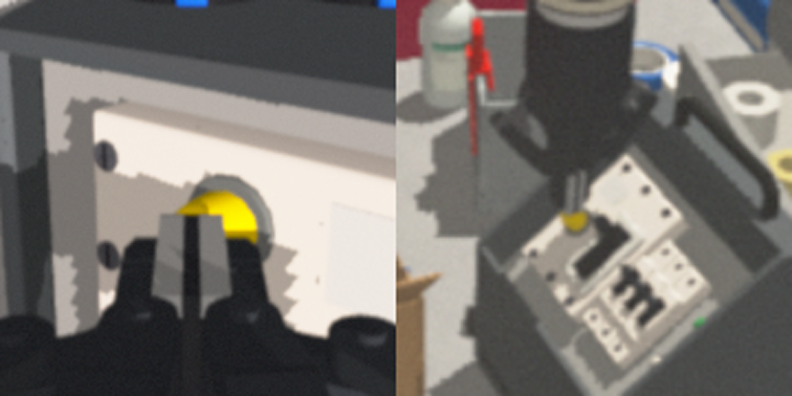

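```bash
python3 -m pendant '[{"dx":0,"dy":0,"dz":3,"roll":0,"grip":0},{"dx":0,"dy":0,"dz":0,"roll":0,"grip":0}]'; python3 -m pendant '[{"dx":0,"dy":0,"dz":3,"roll":0,"grip":0},{"dx":0,"dy":0,"dz":0,"roll":0,"grip":0}]';python3 -m pendant '[{"dx":0,"dy":0,"dz":2,"roll":0,"grip":0},{"dx":0,"dy":0,"dz":0,"roll":0,"grip":0}]';python3 st.py side s17; python3 - <<'E'
from h import *
b=ld('s17')['img'][150:285,260:395];b=cv2.resize(b,(180,180))
cv2.imwrite('pics/z17.png',cv2.resize(b[:,:,::-1],None,fx=3,fy=3,interpolation=cv2.INTER_CUBIC))
E
```

```text
t: 13.98
eef_pos: [0.6043, -0.0118, 0.148]
tool_rot: [180.0, -0.0, 13.8]
wrist_force: [-0.1, -0.5, 1.2]
width: -0.0001
t: 14.22
eef_pos: [0.6037, -0.0118, 0.1443]
tool_rot: [-180.0, 0.0, 13.8]
wrist_force: [-0.6, -0.6, 1.0]
width: 0.0003
t: 14.48
eef_pos: [0.6036, -0.0117, 0.142]
tool_rot: [-180.0, 0.1, 13.8]
wrist_force: [-0.3, -0.5, -0.1]
width: 0.0003
14.525 [ 0.6036 -0.0118  0.1421] [-1.7999e+02  5.0000e-02  1.3800e+01] [-0.2  0.   0.3] 5.1414945864504416e-05
```

View pics/z17.png

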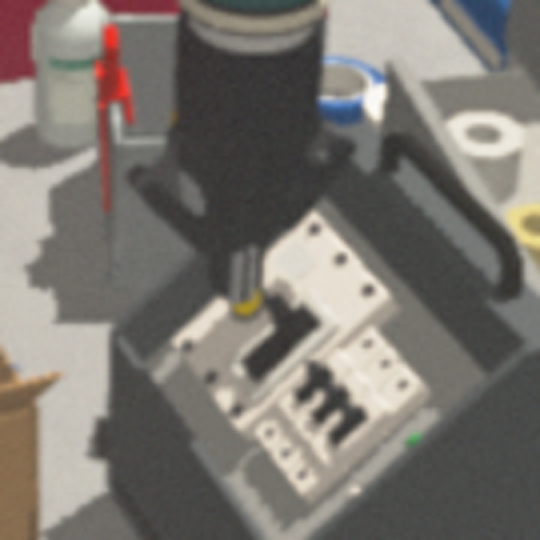

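No clear contact yet, and the toggle still looks up. Continuing in small steps.

```bash
python3 -m pendant '[{"dx":0,"dy":0,"dz":2,"roll":0,"grip":0},{"dx":0,"dy":0,"dz":0,"roll":0,"grip":0}]' | grep -E "eef|force"; python3 -m pendant '[{"dx":0,"dy":0,"dz":2,"roll":0,"grip":0},{"dx":0,"dy":0,"dz":0,"roll":0,"grip":0}]'| grep -E "eef|force";python3 -m pendant '[{"dx":0,"dy":0,"dz":2,"roll":0,"grip":0},{"dx":0,"dy":0,"dz":0,"roll":0,"grip":0}]'| grep -E "eef|force";python3 st.py side s18 wrist w18; python3 - <<'E'
from h import *
a=ld('w18')['img'][150:330,200:380];b=ld('s18')['img'][150:285,260:395];b=cv2.resize(b,(180,180))
cv2.imwrite('pics/z18.png',cv2.resize(np.hstack([a,b])[:,:,::-1],None,fx=2.2,fy=2.2,interpolation=cv2.INTER_CUBIC))
E
```

```text
eef_pos: [0.6036, -0.0117, 0.14]
wrist_force: [-0.6, -0.1, -0.4]
eef_pos: [0.6041, -0.0117, 0.139]
wrist_force: [-1.2, 0.4, 3.0]
eef_pos: [0.6046, -0.0118, 0.1376]
wrist_force: [-1.0, 0.7, 6.1]
15.375 [ 0.6046 -0.0117  0.1376] [ 1.7998e+02 -8.0000e-02  1.3800e+01] [-1.3  0.3  6.3] 0.00022598095987580788
```

View pics/z18.png

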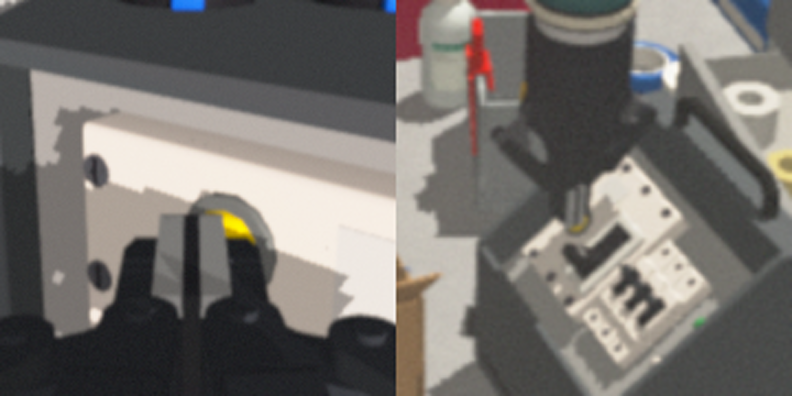

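The toggle has dropped: in the side view it now points down-slope at crop (578,265). Retracting upward to look.

```bash
python3 -m pendant '[{"dx":0,"dy":0,"dz":-20,"roll":0,"grip":0},{"dx":0,"dy":0,"dz":-50,"roll":0,"grip":0},{"dx":-10,"dy":-10,"dz":-40,"roll":0,"grip":0},{"dx":0,"dy":0,"dz":0,"roll":0,"grip":0},{"dx":0,"dy":0,"dz":0,"roll":0,"grip":0}]' | grep -E "eef|force"; python3 st.py side s19 wrist w19; python3 - <<'E'
from h import *
a=ld('w19')['img'][120:300,200:380];b=ld('s19')['img'][150:285,260:395];b=cv2.resize(b,(180,180))
cv2.imwrite('pics/z19.png',cv2.resize(np.hstack([a,b])[:,:,::-1],None,fx=2.2,fy=2.2,interpolation=cv2.INTER_CUBIC))
E
```

```text
eef_pos: [0.5918, -0.0045, 0.2468]
wrist_force: [-0.4, -0.3, -0.8]
16.1 [ 0.591  -0.0045  0.245 ] [-1.7996e+02  1.5000e-01  1.3800e+01] [ 0.6  0.  -0.5] 0.0002484153207171851
```

View pics/z19.png

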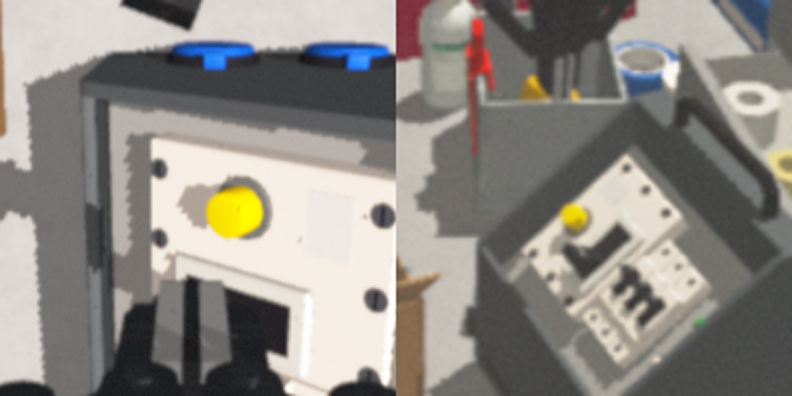

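The toggle is down and the button is out again. Next I position the closed fingers in front of (down-slope of) the lever.

```bash
python3 -m pendant '[{"dx":-13,"dy":26,"dz":0,"roll":0,"grip":0},{"dx":-13,"dy":26,"dz":0,"roll":0,"grip":0},{"dx":0,"dy":0,"dz":40,"roll":0,"grip":0},{"dx":0,"dy":0,"dz":35,"roll":0,"grip":0},{"dx":0,"dy":0,"dz":0,"roll":0,"grip":0},{"dx":0,"dy":0,"dz":0,"roll":0,"grip":0}]' | grep -E "eef|force"; python3 st.py side s20 wrist w20; cat > zz.py <<'E'
from h import *
import sys
n=sys.argv[1]
a=ld('w'+n)['img'][150:330,200:380];b=ld('s'+n)['img'][150:285,260:395];b=cv2.resize(b,(180,180))
cv2.imwrite('pics/z%s.png'%n,cv2.resize(np.hstack([a,b])[:,:,::-1],None,fx=2.2,fy=2.2,interpolation=cv2.INTER_CUBIC))
E
python3 zz.py 20; python3 - <<'E'
from ov import *
e=ctrl.get_state()['eef_pos'];a=.2403;d=e-[.6436,-.0662,0];print('unit', d[0]*np.cos(a)+d[1]*np.sin(a),-d[0]*np.sin(a)+d[1]*np.cos(a),e[2])
E
```

```text
eef_pos: [0.5793, -0.0612, 0.1718]
wrist_force: [0.2, 0.1, 0.7]
16.95 [ 0.5804 -0.0613  0.1734] [ 1.7994e+02 -1.5000e-01  1.3810e+01] [-0.5  0.  -0. ] -0.00019450696502121831
unit -0.06024836749911601 0.01985303995149683 0.17336727417473133
```

View pics/z20.png

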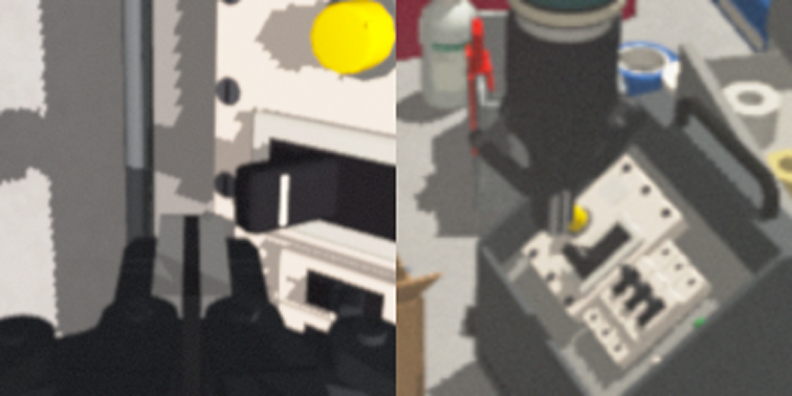

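```bash
python3 -m pendant '[{"dx":-5,"dy":0,"dz":0,"roll":0,"grip":0},{"dx":0,"dy":0,"dz":25,"roll":0,"grip":0},{"dx":0,"dy":0,"dz":20,"roll":0,"grip":0},{"dx":0,"dy":0,"dz":12,"roll":0,"grip":0},{"dx":0,"dy":0,"dz":0,"roll":0,"grip":0},{"dx":0,"dy":0,"dz":0,"roll":0,"grip":0}]' | grep -E "eef|force"; python3 st.py side s21 wrist w21;python3 zz.py 21
```

```text
eef_pos: [0.5747, -0.0624, 0.1152]
wrist_force: [-0.7, -0.2, 0.3]
17.8 [ 0.575  -0.0625  0.1156] [ 1.7996e+02 -9.0000e-02  1.3800e+01] [-0.2 -0.  -0.1] 1.748371138461255e-05
```

View pics/z21.png

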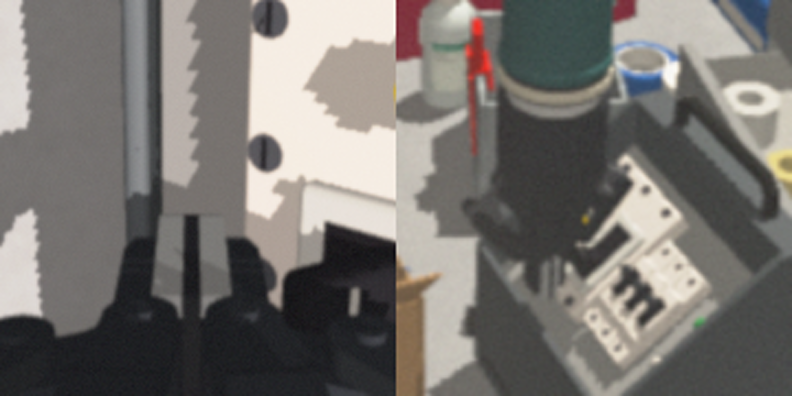

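```bash
python3 -m pendant '[{"dx":0,"dy":0,"dz":8,"roll":0,"grip":0},{"dx":3,"dy":0,"dz":0,"roll":0,"grip":0},{"dx":2,"dy":0,"dz":-2,"roll":0,"grip":0},{"dx":2,"dy":0,"dz":-5,"roll":0,"grip":0},{"dx":2,"dy":0,"dz":-5,"roll":0,"grip":0},{"dx":0,"dy":0,"dz":0,"roll":0,"grip":0}]' | grep -E "eef|force"; python3 st.py side s22 wrist w22;python3 zz.py 22
```

```text
eef_pos: [0.5824, -0.0604, 0.1185]
wrist_force: [-4.4, -2.8, 1.3]
18.65 [ 0.5824 -0.0604  0.1183] [1.7999e+02 7.0000e-02 1.3810e+01] [-4.2 -2.3  1.9] -6.268131074764913e-05
```

View pics/z22.png

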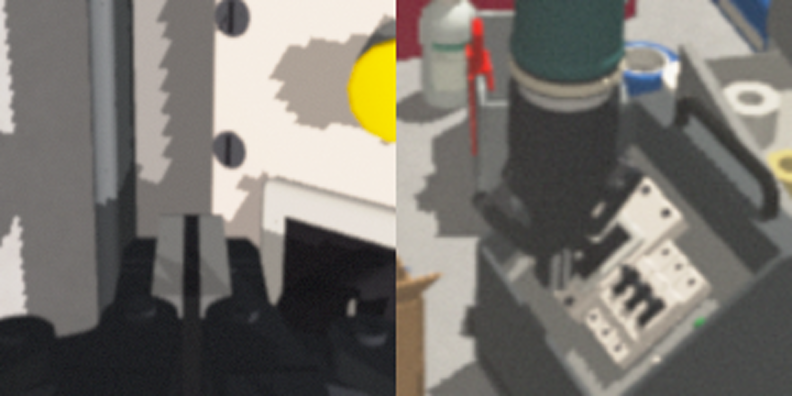

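Contact (4.4 N pushing back). Sweeping up and back in stages.

```bash
python3 -m pendant '[{"dx":2,"dy":0,"dz":-5,"roll":0,"grip":0},{"dx":3,"dy":0,"dz":-5,"roll":0,"grip":0},{"dx":3,"dy":0,"dz":-4,"roll":0,"grip":0},{"dx":4,"dy":0,"dz":-4,"roll":0,"grip":0},{"dx":0,"dy":0,"dz":0,"roll":0,"grip":0}]' | grep -E "eef|force"; python3 st.py side s23 wrist w23;python3 zz.py 23
```

```text
eef_pos: [0.5964, -0.057, 0.1378]
wrist_force: [-1.2, 0.5, -0.0]
19.375 [ 0.5961 -0.0572  0.1377] [179.96  -0.18  13.81] [0.2 0.3 0.4] -0.00011001568918139949
```

View pics/z23.png

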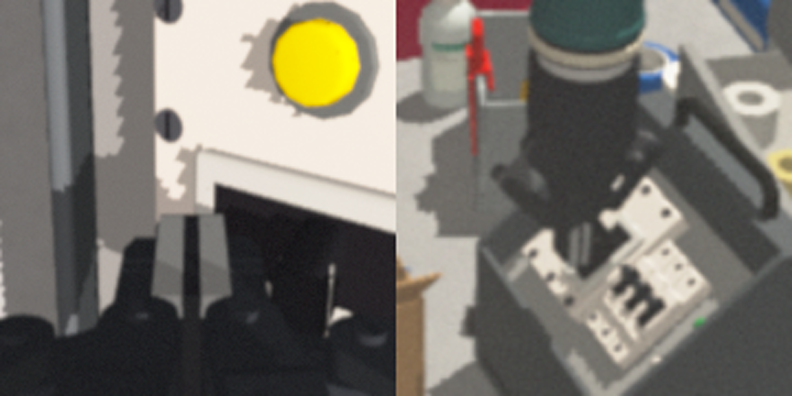

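Force vanished, so the toggle may have snapped up. I'll push a little farther to feel it.

```bash
python3 -m pendant '[{"dx":4,"dy":0,"dz":-3,"roll":0,"grip":0},{"dx":0,"dy":0,"dz":0,"roll":0,"grip":0}]' | grep -E "eef|force";python3 -m pendant '[{"dx":4,"dy":0,"dz":-2,"roll":0,"grip":0},{"dx":0,"dy":0,"dz":0,"roll":0,"grip":0}]' | grep -E "eef|force"; python3 st.py side s24 wrist w24 scene c24;python3 zz.py 24
python3 - <<'E'
from h import *
im=ld('c24')['img'][:,:,::-1][130:230,190:290];cv2.imwrite('pics/x24.png',cv2.resize(im,None,fx=5,fy=5,interpolation=cv2.INTER_CUBIC))
E
```

```text
eef_pos: [0.5996, -0.0563, 0.1404]
wrist_force: [0.1, -0.6, 0.4]
eef_pos: [0.6025, -0.0555, 0.1417]
wrist_force: [-1.3, -1.5, 0.5]
20.025 [ 0.6022 -0.0556  0.1416] [1.7999e+02 3.0000e-02 1.3800e+01] [-1.8 -1.3  0. ] 0.0002042426733288379
```

View pics/z24.png

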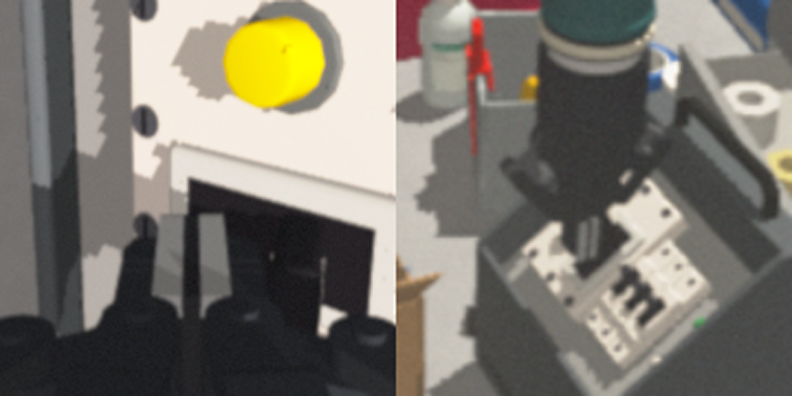

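View pics/x24.png

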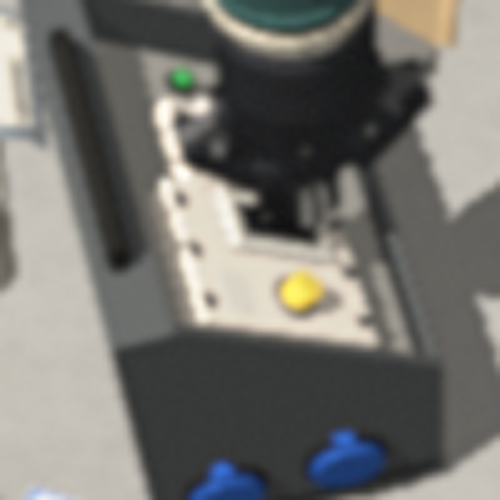

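The button dipped during the push (w23) and is out again now, which fits latching. I'll press a touch more to the stop, then back off and look.

```bash
python3 -m pendant '[{"dx":2,"dy":0,"dz":-1,"roll":0,"grip":0},{"dx":0,"dy":0,"dz":0,"roll":0,"grip":0}]' | grep -E "eef|force";python3 -m pendant '[{"dx":2,"dy":0,"dz":0,"roll":0,"grip":0},{"dx":0,"dy":0,"dz":0,"roll":0,"grip":0}]' | grep -E "eef|force"
```

```text
eef_pos: [0.6042, -0.055, 0.1424]
wrist_force: [-1.3, -1.3, -1.4]
eef_pos: [0.6045, -0.0549, 0.1424]
wrist_force: [-7.6, -2.4, 2.6]
```

Stop reached (about 8 N). Backing off toward the robot, then up.

```bash
python3 -m pendant '[{"dx":-8,"dy":0,"dz":0,"roll":0,"grip":0},{"dx":-12,"dy":0,"dz":-5,"roll":0,"grip":0},{"dx":-5,"dy":0,"dz":-40,"roll":0,"grip":0},{"dx":0,"dy":-20,"dz":-60,"roll":0,"grip":0},{"dx":0,"dy":-30,"dz":-20,"roll":0,"grip":0},{"dx":0,"dy":0,"dz":0,"roll":0,"grip":0},{"dx":0,"dy":0,"dz":0,"roll":0,"grip":0}]' | grep -E "eef|force"; python3 st.py side s25 wrist w25 scene c25; python3 - <<'E'
from h import *
a=ld('w25')['img'];b=cv2.resize(ld('s25')['img'][110:285,260:395],None,fx=2.4,fy=2.4,interpolation=cv2.INTER_CUBIC)
cv2.imwrite('pics/z25.png',b[:,:,::-1]);cv2.imwrite('pics/w25z.png',cv2.resize(a[140:320,200:400],None,fx=3.3,fy=3.3,interpolation=cv2.INTER_CUBIC)[:,:,::-1])
E
```

```text
eef_pos: [0.5696, -0.0124, 0.2663]
wrist_force: [0.4, -0.1, -0.0]
21.55 [ 0.5693 -0.0128  0.2651] [-1.7996e+02  1.5000e-01  1.3760e+01] [0.3 0.4 0.4] 7.673421176363443e-05
```

View pics/z25.png

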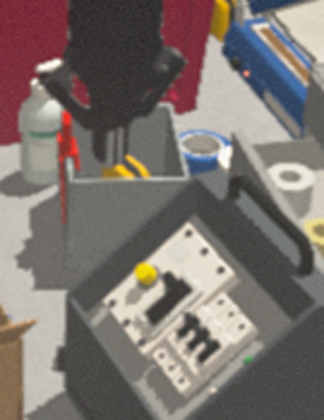

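View pics/w25.png

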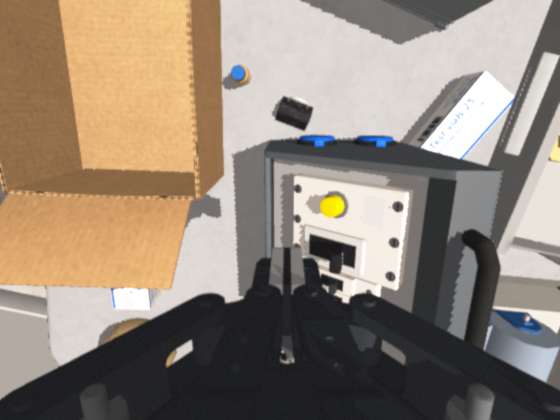

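View pics/c25.png

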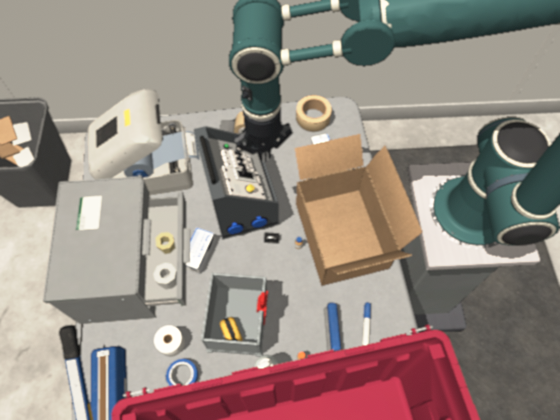

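```bash
python3 -m pendant '[{"dx":0,"dy":-30,"dz":-40,"roll":0,"grip":0},{"dx":-20,"dy":0,"dz":0,"roll":0,"grip":0},{"dx":0,"dy":0,"dz":0,"roll":0,"grip":0},{"dx":0,"dy":0,"dz":0,"roll":0,"grip":0},{"dx":0,"dy":0,"dz":0,"roll":0,"grip":0}]' | grep -E "eef|force"; python3 st.py side s26 wrist w26; python3 - <<'E'
from ov import *
pu=(.6436,-.0662,.2403);C=ld('w26');s=4
im=cv2.resize(C['img'][:,:,::-1],None,fx=s,fy=s,interpolation=cv2.INTER_CUBIC)
for th,col in((0,(0,255,0)),(.3,(255,0,255)),(.84,(0,0,255))):
    a=.42-th; Q=[pan(.085+.044*np.sin(a),y,.004+.044*np.cos(a)) for y in (.011,.029)]
    q=proj(C,T(pu,Q))*s;cv2.line(im,tuple(np.round(q[0]).astype(int)),tuple(np.round(q[1]).astype(int)),col,1);c0=q.mean(0)/s
    print(th,c0)
x,y=int(c0[0]),int(c0[1]);cv2.imwrite('pics/o26.png',im[(y-60)*s:(y+70)*s,(x-40)*s:(x+110)*s])
E
```

```text
eef_pos: [0.5436, 0.012, 0.3058]
wrist_force: [0.8, -0.1, 0.1]
22.275 [0.5436 0.0121 0.3061] [-1.7998e+02  7.0000e-02  1.3780e+01] [-0.1 -0.8  0.1] 0.00011330576814314401
0 [349.77423387 274.7637145 ]
0.3 [336.31538749 272.23722179]
0.84 [318.11460165 264.25861981]
```

View pics/o26.png

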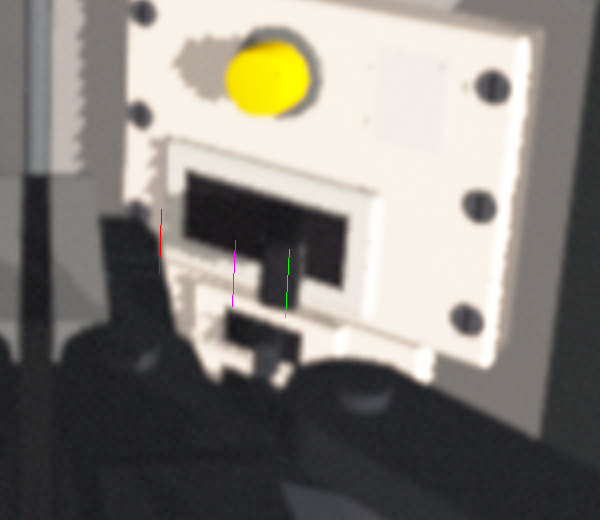

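View pics/s26.png

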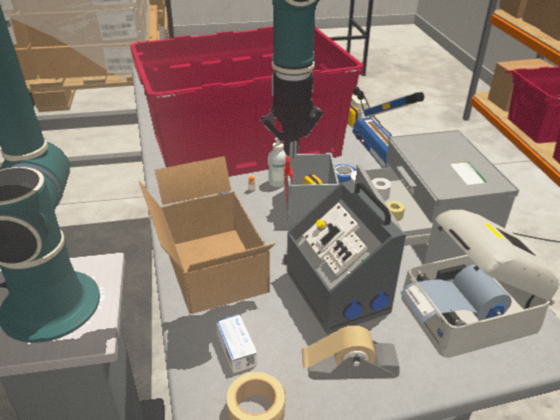

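The toggle end sits on the predicted "0 rad" line, and it would have sprung down if it weren't latched. The button is out, the visible small breakers are on, and the tag is hanging. Handing in.

```bash
python3 -c "
from rig import ctrl
print(ctrl.hand_in())"
```

```text
the job is handed in; nothing more can be done
None
```

I did all three steps in order and handed the job in at about 22 s of the 48 s. `hand_in` gives no verdict, so I don't know yet whether it passed.

- **Tag:** I unhooked it from the sill and hung it over the robot-side wall of the grey bin, about 15 mm off the middle of that wall. After I let go, the wrist and side pictures showed it hanging nearly upright with both fingers clear. It still looked the same in the last side picture.
- **Test button:** Pressing it straight down dropped the toggle at about 6 N. The button was out again afterwards.
- **Toggle:** I pushed it up with the closed fingers until it met its stop at about 8 N, then backed away. It stayed up. In the last wrist picture its end was within about 0.04 rad of the latched line, against a limit of 0.08.
- **Small breakers and bystanders:** In the pictures after the lift, the small breakers and bystanders looked the way they started. In the last close-up the gripper hid part of the breakers. I judged all of these by eye and did not measure them.

Some things disagreed or went wrong along the way:

- **Fingertip height:** The fingertips stood roughly 20–28 mm above the reported TCP instead of 14 mm below it. My first grasp closed above the tab and missed. I corrected it from the pictures, and nothing had moved.
- **Refused call:** The first move was refused because its rows left out some of the keys.
- **Bin size in view:** The bin rim looked about 2% smaller than its stated size, so I set the hook height from the sill and by feeling for contact.

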